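# Tighten a castle nut and line it up for its cotter pin

### The job

Get the ball-joint stud on the slanted stand ready for its cotter pin: pull the grey cap off and stand it mouth down in the small square tray. Then tighten the castle nut clockwise until its white mark meets the white line on the seat, and carry on just far enough for the first slot to line up with the cotter hole through the stud. Leave the pot, bottle, wood block and flat tin around the stand where they are.

Things in the scene. Friction and masses are not known exactly. Their poses are not given: they have to be found in the camera images.
- stand: fixed grey steel stand, 130 x 110 mm base; origin under the base's centre on the bench, z up. Its face plate slants: the stud, nut and cap share one axis that leans 25 degrees from vertical towards the stand's own -x, axis direction (-0.423, 0, 0.906) in its frame. The nut's seat (top of a round dark eye 72 mm across) is centred at (-0.0133, 0, 0.0819) in its frame.
- nut_top (a point): centre of the dark steel castle nut's top, 40 mm up the axis from its seat; z out along the axis. Hexagon 46 mm across flats (53 over corners) from 0 to 26 mm above the seat, then a round crown 42 mm across with six 7 mm slots. Turns with the nut: x along one slot; slots every 60 degrees, each over the middle of a flat, so flats face 0, 60, 120... degrees from x about z. No axial travel.
- castle_nut (a joint): turn of the nut in rad, growing clockwise seen from the free end (tightening). Starts negative (loose); at 0 it is seated: the white upright mark low on one of its flats meets the white line on the eye's rim (on the side of the stand's -x). Turns stiffly, 0.3 to 0.5 N m, rising gradually as it tightens (no sudden stop); it stays where it is left.
- stud_end (a point): centre of the end face of the threaded stud (30 mm thick), 46 mm up the axis from the seat; z points out along the axis. x lies along the cotter hole, a 7 mm cross hole 33 mm above the seat; a dark groove across the end face runs the same way.
- stud (a joint): how far the cotter hole is turned, rad, same sense and zero as the nut: the first slot after seating is lined up when joint castle_nut equals joint stud (this always lies 0.3 to 0.75 rad past the seat). The stud itself does not turn.
- thread_cap: loose grey plastic cap standing over the nut, its rim resting on the eye: 64 mm outside, 58 mm inside, open below, 54 mm high with a ribbed grip knob on top 26 mm across from 54 to 80 mm; 60 g nominal. Origin at the centre of its open rim, z up through the knob. It must be drawn 55 mm along the axis to be clear of the nut and stud.
- parts_tray: fixed shallow square steel tray, 104 x 104 x 16 mm, 4 mm walls, floor 4 mm thick; origin under its centre on the bench, x and y along its sides. To the left or right of the stand.
- varnish_pot: loose round pot, 66 mm across, 75 mm high, origin under its centre; bystander on the other side of the stand from the tray
- glue_bottle: loose tall slim bottle with a nozzle, 54 mm across, 186 mm high, origin under its centre; bystander close to the stand, beside its +y or -y side
- offcut: loose block of wood, 60 x 45 x 30 mm, origin under its centre; bystander close to the stand, across from the bottle
- nail_tin: loose flat round tin, 68 mm across, 32 mm high, origin under its centre; bystander beside the stand, under the low (-x) end of its slant
Mind the look-alikes: they are no part of the job. What is shaped like the thread_cap but black or pink is not meant.

How it is judged:
By the outcome, as a careful person would: the job done as asked, in the order asked, and still so for the second after the job is handed in, with the robot touching nothing.
It also fails if it takes over 58 s, if anything falls off the work surface, if the arm or the gripper's body presses on something with over 40 N, if the wrist force passes 120 N, or if a joint passes its speed limit or range.

### The arm

A 6-joint arm with a two-finger parallel gripper is mounted at the origin on a cart in front of the work surface, level with it; the furniture and walls round the work are solid. World frame = base frame: x ahead of the robot, y to its left, z up, the work surface at z = 0. Lengths are in m, angles in rad, forces in N, time in s.
With the tool pointing down it reaches from about 0.35 to 0.875 m from the base axis. Payload 4.2 kg.
Tool frame: the origin (TCP) lies on the centre line of the jaws, within the pads' length; the fingertips stand 17 mm ahead of it and the grasp point (between the pads) lies 2 mm behind it; z points along the fingers, y is the direction in which the jaws open and shut (so a half turn about z gives the same grasp; the last joint's range is limited). The gripper opens to 85 mm and grips with 20 to 120 N. Pads are 22 mm wide; open, the fingers measure 114 mm over their backs; the gripper's body (76 mm by 85 mm) begins 54 mm behind the grasp point. The pads swing forward as they close: fully open they stand 13 mm farther back than shut.
Start: joints at [1.461, 0.385, 0.008, 0, -1.194, -0.259], TCP at [0.225, 0.583, 0.248] pointing down, gripper open.
Joint ranges: [-3.14, 3.14], [-1.21, 2.06], [-1.07, 1.41], [-3.16, 2.05], [-2.99, -0.16], [-3.1, 3.1]. Speed limits (rad/s): [2.79, 2.79, 3.14, 3.14, 3.14, 3.14].

### API

Orientations are given as a rotation vector (axis times angle).
In Python, from bench import bot, vision, ticket gives the robot as it stands.
- The arm moves only by the tool apply_moves, never from a script. Its argument "deltas" is a list of rows, each a list of 2 entries, a list of its own where there are three numbers: the shift along the tool's x, y, z in units of 30 mm (1.0 is 30 mm), then the turn about the tool's z in degrees. In form: [[[x, y, z], twist], ...]. A call has 1 to 20 rows; each row shifts and turns the pose as measured when the row begins, along the tool's axes as they then stand; what a row does not reach is not made up. A row lasts 1/12 s, in which the tool goes at most 41.7 mm and 7.16 degrees, less where a joint would pass 70% of its speed; a pose out of reach is approached as far as the arm can. A call is refused whole if a number of a shift passes 1 or a number of a turn 7.16, either way. A call with a gripper value outside its range is refused whole. "claw" is the finger opening in mm, from 0 to 85.4, set as the call begins (left out, the last holds). The fingers move at their own pace and stop on an object; "force" is the grip in N (left out, the last holds). Time passes only in rows, so rows that do not move let the fingers close. It gives the time, the measured TCP pose, the force and the opening at its end, in the units of the state.
- bot.observe(): the state, without advancing time (a new reading comes with each control period).
- vision.camera(name): name is "side" or "top" or "wrist"; returns the picture (384x512x3 uint8, red, green, blue); there is no depth.
- vision.calibration(name): a dict with "intrinsics" (3x3 intrinsics, pixels), "k1" (the pictures are not rectified: a ray, as slopes to the right and down, at radius r is drawn at 1 + k1 r^2 times it, then the intrinsics apply), "origin" and "rotation" of the camera in the world. Camera axes: x right, y up, looking along -z (the intrinsics and any distortion apply to the point x, -y, -z); pixel columns grow to the right and rows downward; lengths in m; the calibration is good to about 2 mm. A picture is of the moment at which its call begins: read the wrist's pose just before it. calibration takes no time and is no camera call; for the wrist camera it gives the pose at the moment of the call.
- ticket.sign_off(): hands the job in, once; it reports no verdict.
The state is a dict: "t": time; "joints": joint angles; "joint_vel": joint speeds; "joint_torque": joint torques, N m; "eef_pos": TCP position; "tool_rot": TCP orientation; "contact_force": force on the tool from outside, world axes, zero at the start; "moment": the same for the moment, N m; "gripper_width": finger opening in m.
Only numpy, scipy, OpenCV 4.12 (cv2) and the standard library are available. Lean on these libraries where they do the work, as an engineer would, in place of code of your own. Each camera call takes 0.05 s, during which the arm holds its last target.

## Working session

There is one attempt and no reset: what is moved stays moved. The work goes in short steps, Python scripts to look and compute and a tool call to move; the robot and the scene stay as the last step left them, time stands still between calls to the robot, and variables do not carry over. Pictures are saved under pics/ and viewed, and the job is handed in when it is done.

Besides the shell and the picture viewer there is one more tool, called after "Request:" by a JSON object that holds its "method" and its "body", one argument or row to a line. apply_moves: Moves the arm, as the interface text tells. Its arguments: {"type":"object","properties":{"deltas":{"type":"array"},"claw":{"type":"number"},"force":{"type":"number"}},"required":["deltas"]}

```bash
ls; mkdir -p pics; cat > h.py <<'E'
import numpy as np, cv2, json
from bench import bot, vision, ticket
def snap(n,f):
    im=vision.camera(n); c=vision.calibration(n)
    cv2.imwrite(f'pics/{f}.png',im[:,:,::-1]); 
    json.dump({k:np.array(v).tolist() for k,v in c.items()},open(f'pics/{f}.json','w'))
    return im
def cal(f):
    return {k:np.array(v) for k,v in json.load(open(f'pics/{f}.json')).items()}
def proj(c,P):
    P=np.atleast_2d(P); q=(P-c['origin'])@c['rotation']
    s=np.stack([q[:,0],-q[:,1]],1)/(-q[:,2:3]); r2=(s**2).sum(1,keepdims=True)
    s=s*(1+c['k1']*r2); K=c['intrinsics']
    return s@K[:2,:2].T+K[:2,2]
def ray(c,uv):
    K=c['intrinsics']; d=np.linalg.solve(K[:2,:2],np.array(uv,float)-K[:2,2]); s=d.copy()
    for _ in range(20): s=d/(1+c['k1']*(s@s))
    v=c['rotation']@np.array([s[0],-s[1],-1]); return c['origin'],v/np.linalg.norm(v)
def onz(c,uv,z):
    o,v=ray(c,uv); return o+v*(z-o[2])/v[2]
def crop(f,x0,y0,x1,y1,k,out):
    im=cv2.imread(f'pics/{f}.png')[y0:y1,x0:x1]
    cv2.imwrite(f'pics/{out}.png',cv2.resize(im,None,fx=k,fy=k,interpolation=cv2.INTER_CUBIC))
E
python3 - <<'E'
from h import *
for n in ['side','top','wrist']:
    snap(n,n+'0'); c=cal(n+'0'); print(n,c['origin'],c['rotation'].round(3).tolist(),c['intrinsics'].tolist(),c['k1'])
print(bot.observe())
E
```

```text
pics
side [ 0.03319    -0.90675613  0.58489956] [1.096, -0.314, -0.446] [[373.4230002664575, 0.0, 259.7093796673241], [0.0, 373.4230002664575, 183.28170932385967], [0.0, 0.0, 1.0]] -0.020372539086863206
top [ 0.49452226 -0.01424564  1.186393  ] [0.093, -0.05, -1.572] [[412.67583510196033, 0.0, 254.8590889550064], [0.0, 412.67583510196033, 189.12810850125544], [0.0, 0.0, 1.0]] 0.036055147031468344
wrist [0.30433329 0.55061681 0.37295746] [-0.222, 0.321, -1.919] [[309.84963213801086, 0.0, 251.55804305871797], [0.0, 309.84963213801086, 191.85222721361518], [0.0, 0.0, 1.0]] -0.07171551559473809
{'t': 0.15, 'joints': array([ 1.46057148e+00,  3.85409105e-01,  6.94612324e-03, -3.39961258e-04,
       -1.19395653e+00, -2.58600140e-01]), 'joint_vel': array([ 0.00133018, -0.00393512,  0.00376185,  0.00177127, -0.00060738,
       -0.00144363]), 'joint_torque': array([-7.52941069e-04, -3.92677724e+01,  1.88580877e+01,  4.18862119e+00,
       -3.41880717e-03,  6.21436236e-08]), 'eef_pos': array([0.22516579, 0.58260958, 0.2474595 ]), 'tool_rot': array([ 3.08667388e+00, -5.75963110e-01, -3.05872785e-04]), 'contact_force': array([-0.41381141, -0.11077402, -0.38651892]), 'moment': array([ 0.03949337, -0.00460107, -0.04268043]), 'gripper_width': 0.08513777017256993}
```

```bash
sed -i "s/json.dump(/c['rotation']=cv2.Rodrigues(np.array(c['rotation'],float))[0] if np.array(c['rotation']).size==3 else c['rotation']; json.dump(/" h.py
python3 - <<'E'
from h import *
for n in ['side','top','wrist']:
    f=n+'0';c=json.load(open(f'pics/{f}.json'))
    c['rotation']=cv2.Rodrigues(np.array(c['rotation'],float))[0].tolist()
    json.dump(c,open(f'pics/{f}.json','w')); print(np.round(c['rotation'],2).tolist())
    crop(f,0,0,512,384,1.5,f+'b')
E
```

```text
[[0.87, 0.19, -0.46], [-0.49, 0.38, -0.78], [0.03, 0.9, 0.43]]
[[-0.0, 1.0, -0.09], [-1.0, -0.0, -0.03], [-0.03, 0.09, 1.0]]
[[-0.36, 0.88, 0.31], [-0.93, -0.34, -0.12], [0.0, -0.33, 0.95]]
```

View pics/side0b.png

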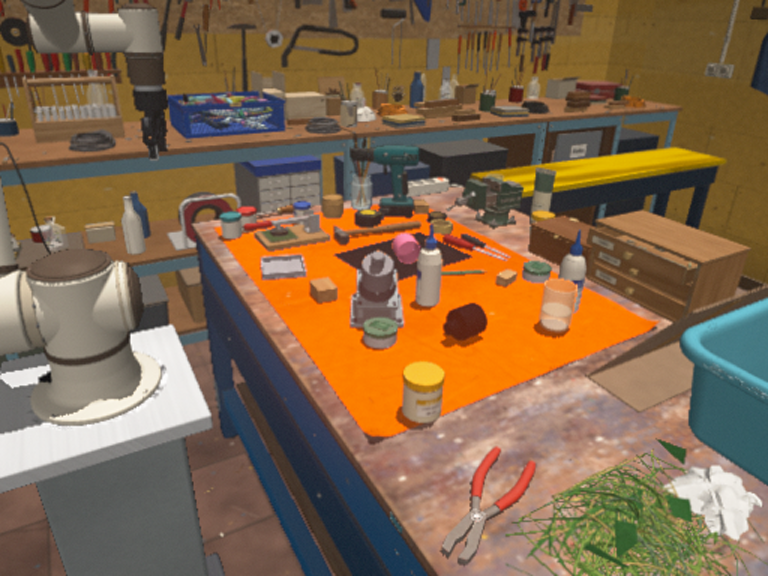

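View pics/top0b.png

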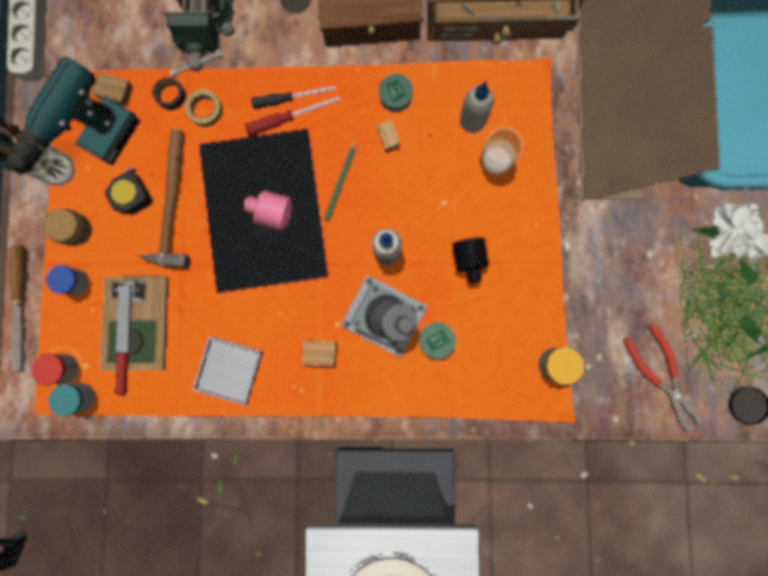

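View pics/wrist0b.png

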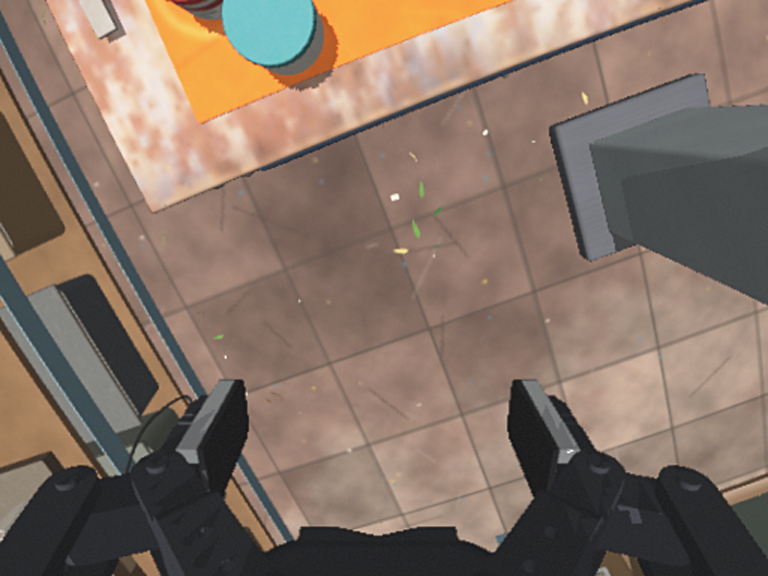

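```bash
python3 - <<'E'
from h import *
crop('top0',120,170,320,280,4,'t1')
crop('side0',150,130,310,250,5,'s1')
E
```

```text
(no output)
```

View pics/t1.png

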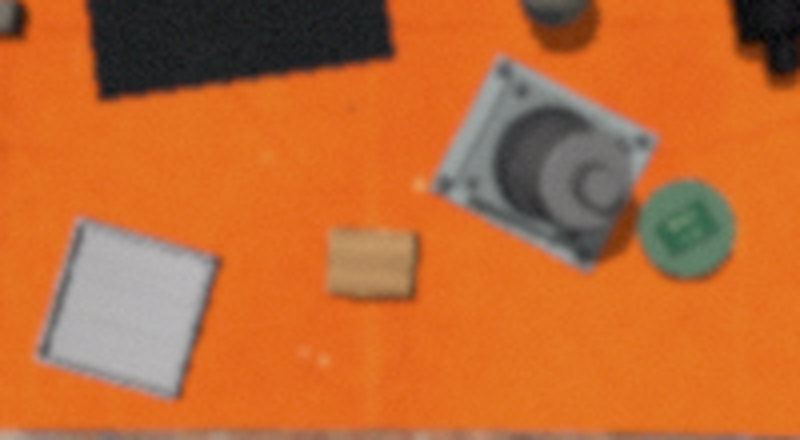

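View pics/s1.png

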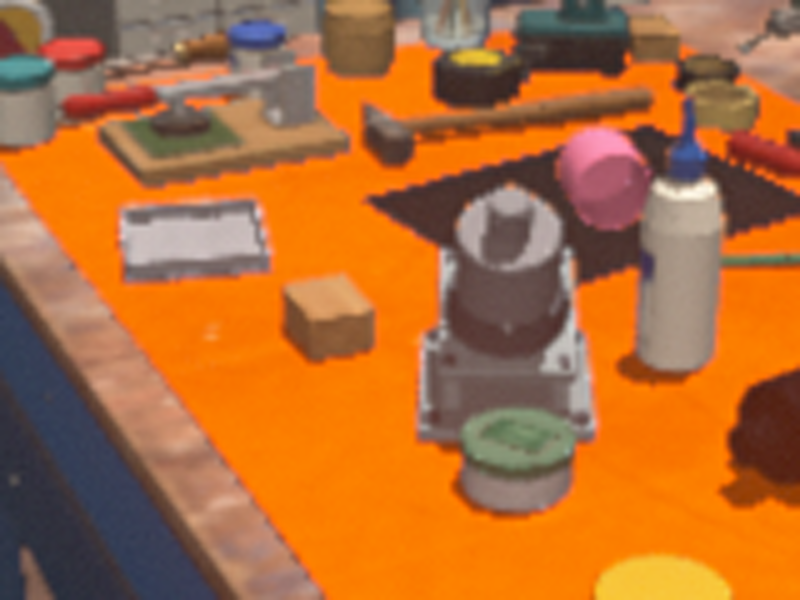

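```bash
python3 - <<'E'
from h import *
c=cal('top0'); T=lambda p:(120+p[0]/4,170+p[1]/4)
for z in (0,0.008):
    P=[onz(c,T(p),z) for p in [(504,55),(660,137),(592,272),(437,188)]]
    P=np.array(P); print(z,P.round(4).tolist(), P.mean(0), [np.linalg.norm(P[i]-P[(i+1)%4]).round(4) for i in range(4)])
    d=(P[0]-P[1])+(P[3]-P[2]); print('x yaw',np.degrees(np.arctan2(d[1],d[0])))
P=np.array([onz(c,T(p),.016) for p in [(80,217),(217,257),(180,398),(40,358)]]); print('tray',P.mean(0),[np.linalg.norm(P[i]-P[(i+1)%4]).round(4) for i in range(4)])
for n,p,z in [('tin',(686,229),.032),('block',(372,263),.03),('bottle',(555,0),.1),('knobtop',(600,185),.15)]: print(n,onz(c,T(p),z))
o=onz(c,(387/1.5,240/1.5),.186);print('bottle top',o)
E
```

```text
0 [[0.6187, 0.0432, 0.0], [0.559, -0.0689, 0.0], [0.4628, -0.0197, 0.0], [0.5229, 0.0913, 0.0]] [0.54085809 0.01146805 0.        ] [np.float64(0.127), np.float64(0.1081), np.float64(0.1262), np.float64(0.1073)]
x yaw 61.78308004284309
0.008 [[0.6179, 0.0428, 0.008], [0.5586, -0.0686, 0.008], [0.463, -0.0197, 0.008], [0.5227, 0.0906, 0.008]] [0.54054564 0.01129466 0.008     ] [np.float64(0.1262), np.float64(0.1073), np.float64(0.1254), np.float64(0.1066)]
x yaw 61.78308004284312
tray [0.43926223 0.30706777 0.016     ] [np.float64(0.102), np.float64(0.1011), np.float64(0.1032), np.float64(0.102)]
tin [ 0.49328874 -0.08493957  0.032     ]
block [0.47005871 0.13387781 0.03      ]
bottle [0.64480104 0.00446465 0.1       ]
knobtop [ 0.52090465 -0.02427379  0.15      ]
bottle top [0.65761643 0.00475819 0.186     ]
```

```bash
cat >> h.py <<'E'
def state():
    s=bot.observe(); R=cv2.Rodrigues(np.array(s['tool_rot']))[0]
    return s,R
def yaw(R): return np.degrees(np.arctan2(R[1,0],R[0,0]))
def plan(target,ty=None,n=None,start=None,show=True):
    s,R=state(); p=np.array(s['eef_pos']) if start is None else np.array(start[0]); y=yaw(R) if start is None else start[1]
    y0=y
    ty=y if ty is None else ty; t=np.array(target,float)
    dy=(ty-y+180)%360-180
    if n is None: n=int(max(np.ceil(np.linalg.norm(t-p)/.028),np.ceil(abs(dy)/7.0),1))
    rows=[]
    for i in range(n):
        a=np.radians(y); ax=np.array([[np.cos(a),np.sin(a),0],[np.sin(a),-np.cos(a),0],[0,0,-1]]) # rows tool axes
        goal=p+(t-p)/(n-i); d=np.round(ax@(goal-p)/.03,2)
        tw=round(-dy/n,1)  # tool z down: positive twist reduces yaw
        rows.append([d.tolist(),tw]); p=p+ax.T@(d*.03); y-=tw
    if show: print(json.dumps(rows).replace(' ','')); print('end',p.round(4),round(y,1),'n',n)
    return p,y
E
python3 - <<'E'
from h import *
s,R=state(); print(R.round(3).tolist(),yaw(R)); c=vision.calibration('wrist')
print(R.T@(c['origin']-s['eef_pos']), (R.T@cv2.Rodrigues(np.array(c['rotation']))[0]).round(3).tolist())
p=plan([0.52,-0.025,0.30],-118.2)
E
```

```text
[[0.933, -0.361, -0.0], [-0.361, -0.933, -0.002], [0.0, 0.002, -1.0]] -21.139292154589565
[ 0.08539156  0.00149622 -0.1254863 ] [[0.001, 0.945, 0.327], [1.0, -0.001, 0.0], [0.0, 0.327, -0.945]]
[[[0.66,0.61,-0.07],3.9],[[0.7,0.57,-0.07],3.9],[[0.74,0.52,-0.07],3.9],[[0.77,0.47,-0.07],3.9],[[0.8,0.41,-0.07],3.9],[[0.83,0.36,-0.07],3.9],[[0.85,0.3,-0.07],3.9],[[0.87,0.24,-0.07],3.9],[[0.88,0.18,-0.07],3.9],[[0.89,0.12,-0.07],3.9],[[0.9,0.06,-0.07],3.9],[[0.9,0.0,-0.07],3.9],[[0.9,-0.06,-0.07],3.9],[[0.89,-0.12,-0.07],3.9],[[0.88,-0.18,-0.07],3.9],[[0.87,-0.24,-0.07],3.9],[[0.85,-0.3,-0.07],3.9],[[0.83,-0.35,-0.07],3.9],[[0.8,-0.41,-0.07],3.9],[[0.77,-0.46,-0.07],3.9],[[0.74,-0.52,-0.07],3.9],[[0.7,-0.56,-0.07],3.9],[[0.66,-0.61,-0.07],3.9],[[0.62,-0.65,-0.07],3.9],[[0.57,-0.7,-0.07],3.9]]
end [ 0.52  -0.025  0.3  ] -118.6 n 25
```

Request:
{"method": "apply_moves", "body": {
  "deltas": [
    [[0.66,0.61,-0.1],3.9],
    [[0.7,0.57,-0.1],3.9],
    [[0.74,0.52,-0.1],3.9],
    [[0.77,0.47,-0.1],3.9],
    [[0.8,0.41,-0.1],3.9],
    [[0.83,0.36,-0.1],3.9],
    [[0.85,0.3,-0.1],3.9],
    [[0.87,0.24,-0.1],3.9],
    [[0.88,0.18,-0.1],3.9],
    [[0.89,0.12,-0.1],3.9],
    [[0.9,0.06,-0.1],3.9],
    [[0.9,0,-0.1],3.9],
    [[0.9,-0.06,-0.1],3.9],
    [[0.89,-0.12,-0.1],3.9],
    [[0.88,-0.18,-0.1],3.9],
    [[0.87,-0.24,-0.1],3.9],
    [[0.85,-0.3,-0.1],3.9],
    [[0.83,-0.35,0],3.9],
    [[0.8,-0.41,0],3.9],
    [[0.77,-0.46,0],3.9]
  ]
}}

```text
t: 1.82
eef_pos: [0.4508, 0.0681, 0.2975]
tool_rot: [1.96, -2.442, 0.007]
contact_force: [0.8, 0.3, 0.3]
gripper_width: 0.0853
```

```bash
python3 - <<'E'
from h import *
s,R=state();print(s['t'],s['eef_pos'],yaw(R)); plan([0.50,-0.05,0.28],-118.2)
E
```

```text
1.8167 [0.45078439 0.06808325 0.29749971] -102.4939673155755
[[[0.7,-0.49,0.12],3.1],[[0.67,-0.53,0.12],3.1],[[0.64,-0.56,0.11],3.1],[[0.61,-0.6,0.12],3.1],[[0.57,-0.63,0.11],3.1]]
end [ 0.5001 -0.0499  0.2801] -118.0 n 5
```

Request:
{"method": "apply_moves", "body": {
  "deltas": [
    [[0.54,-0.63,0.15],3.1],
    [[0.5,-0.67,0.15],3.1],
    [[0.47,-0.7,0.15],3.1],
    [[0.42,-0.73,0.15],3.1],
    [[0.38,-0.76,0.15],3.1],
    [[0,0,0],0]
  ]
}}

```text
t: 2.32
eef_pos: [0.5298, -0.0418, 0.274]
tool_rot: [1.584, -2.701, 0.008]
contact_force: [0.3, 0.0, -0.1]
gripper_width: 0.0855
```

```bash
python3 - <<'E'
from h import *
s,R=state();print(s['t'],s['eef_pos'],yaw(R)); snap('wrist','w1'); crop('w1',0,0,512,384,1.5,'w1b')
E
```

```text
2.3167 [ 0.52975812 -0.04181334  0.27400661] -119.21770699579154
```

View pics/w1b.png

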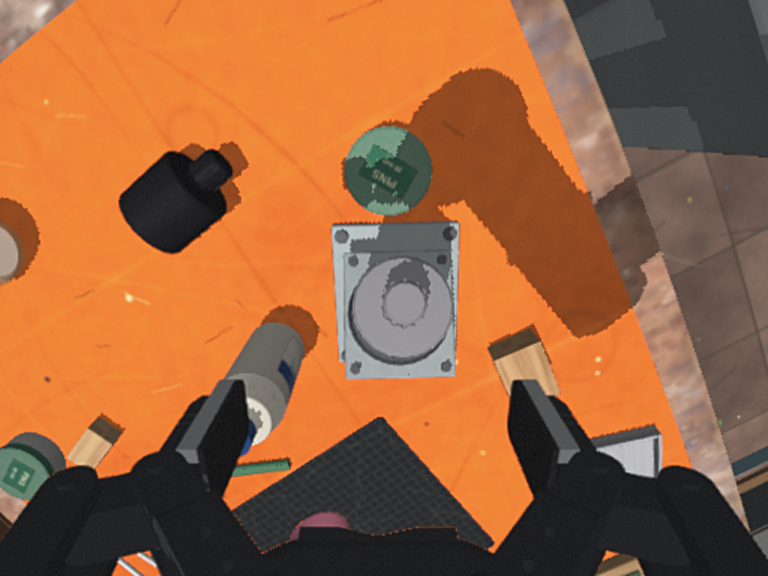

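```bash
cat >> h.py <<'E'
SX,SY,SYAW=0.5405,0.0113,61.8
def frame(sx=None,sy=None,syaw=None):
    sx=SX if sx is None else sx; sy=SY if sy is None else sy; syaw=SYAW if syaw is None else syaw
    a=np.radians(syaw); R=np.array([[np.cos(a),-np.sin(a),0],[np.sin(a),np.cos(a),0],[0,0,1]])
    t=np.array([sx,sy,0]); A=np.array([-np.sin(np.radians(25)),0,np.cos(np.radians(25))])
    U=np.array([-A[2],0,A[0]]) # in-face direction toward -x (low)
    V=np.cross(A,U)
    seat=R@np.array([-.0133,0,.0819])+t
    return R,t,seat,R@A,R@U,R@V
def circ(seat,A,U,V,h,r):
    th=np.linspace(0,2*np.pi,73); return seat+h*A+r*(np.cos(th)[:,None]*U+np.sin(th)[:,None]*V)
def overlay(f,curves,k,box,out):
    c=cal(f); im=cv2.imread(f'pics/{f}.png'); x0,y0,x1,y1=box
    im=cv2.resize(im[y0:y1,x0:x1],None,fx=k,fy=k,interpolation=cv2.INTER_CUBIC)
    cols=[(0,255,0),(255,0,255),(255,255,0),(0,255,255),(255,0,0)]
    for i,P in enumerate(curves):
        q=((proj(c,P)+.5-[x0,y0])*k).astype(int); cv2.polylines(im,[q.reshape(-1,1,2)],False,cols[i%5],1)
    cv2.imwrite(f'pics/{out}.png',im)
E
python3 - <<'E'
from h import *
R,t,seat,A,U,V=frame(); print(seat,A)
base=(R@np.array([[.065,.055,0],[-.065,.055,0],[-.065,-.055,0],[.065,-.055,0],[.065,.055,0]]).T).T+t
cv=[base,base+[0,0,.01],circ(seat,A,U,V,0,.036),circ(seat,A,U,V,.054,.032),circ(seat,A,U,V,.08,.013)]
overlay('w1',cv,4,(200,130,340,270),'o1')
overlay('side0',cv,6,(215,150,295,240),'o2')
E
```

```text
[ 5.34215075e-01 -4.21335912e-04  8.19000000e-02] [-0.19970858 -0.37245493  0.90630779]
```

View pics/o1.png

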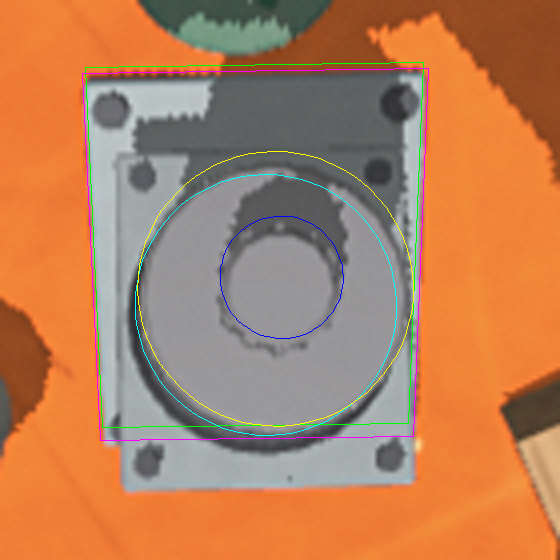

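View pics/o2.png

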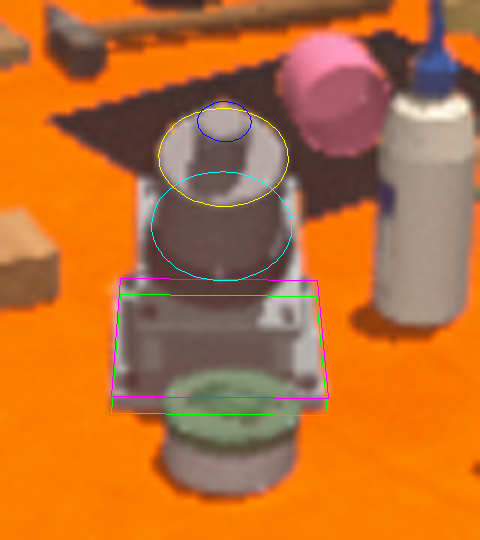

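```bash
python3 - <<'E'
from h import *
plan([0.521,-.0246,.20],-118.2,5)
E
```

```text
[[[-0.07,0.1,0.5],-0.2],[[-0.07,0.1,0.49],-0.2],[[-0.07,0.1,0.5],-0.2],[[-0.07,0.09,0.49],-0.2],[[-0.07,0.1,0.5],-0.2]]
end [ 0.521  -0.0246  0.1999] -118.1 n 5
```

Request:
{"method": "apply_moves", "body": {
  "deltas": [
    [[-0.07,0.1,0.5],-0.2],
    [[-0.07,0.1,0.5],-0.2],
    [[-0.07,0.1,0.5],-0.2],
    [[-0.07,0.1,0.5],-0.2],
    [[-0.07,0.1,0.5],-0.2],
    [[0,0,0],0]
  ],
  "claw": 60
}}

```text
t: 2.87
eef_pos: [0.5179, -0.0223, 0.1978]
tool_rot: [1.619, -2.684, 0.007]
contact_force: [-1.6, 0.6, -0.3]
gripper_width: 0.06
```

```bash
python3 - <<'E'
from h import *
s,R=state();print(s['t'],s['eef_pos'],yaw(R)); plan([0.521,-.0246,.156],-118.2,3);snap('wrist','w2'); crop('w2',0,0,512,384,1.5,'w2b')
E
```

```text
2.8667 [ 0.51786423 -0.02225385  0.1978483 ] -117.8121341913519
[[[0.01,-0.04,0.46],0.1],[[0.01,-0.04,0.47],0.1],[[0.0,-0.05,0.46],0.1]]
end [ 0.521  -0.0246  0.1561] -118.1 n 3
```

View pics/w2b.png

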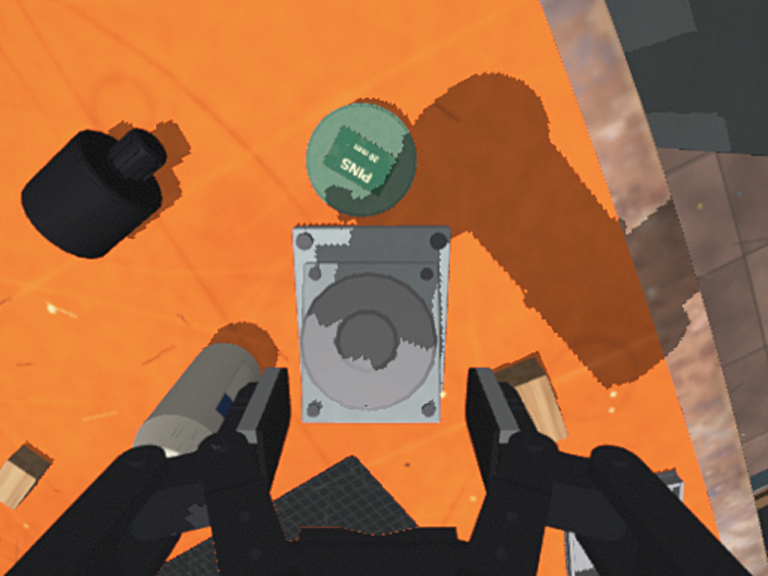

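Request:
{"method": "apply_moves", "body": {
  "deltas": [
    [[0,-0.05,0.47],0.1],
    [[0,-0.05,0.47],0.1],
    [[0,-0.05,0.47],0.1],
    [[0,0,0],0]
  ]
}}

```text
t: 3.25
eef_pos: [0.5259, -0.0227, 0.1622]
tool_rot: [-1.621, 2.685, -0.016]
contact_force: [-0.3, 0.2, -0.1]
gripper_width: 0.06
```

Request:
{"method": "apply_moves", "body": {
  "deltas": [
    [[0,0,0],0],
    [[0,0,0],0],
    [[0,0,0],0],
    [[0,0,0],0],
    [[0,0,0],0]
  ],
  "claw": 0,
  "force": 40
}}

```text
t: 3.67
eef_pos: [0.5282, -0.0218, 0.1679]
tool_rot: [-1.62, 2.677, -0.022]
contact_force: [-0.2, -0.0, -1.2]
gripper_width: 0.0231
```

```bash
python3 - <<'E'
from h import *
s,R=state();print(s['t'],s['eef_pos'],yaw(R),s['contact_force'],s['gripper_width']);snap('wrist','w3'); crop('w3',100,100,400,320,2.5,'w3b')
E
```

```text
3.6667 [ 0.5281768  -0.0218389   0.16785579] -117.63157774007341 [-0.19719315 -0.04680321 -1.24068863] 0.023109931933468737
```

View pics/w3b.png

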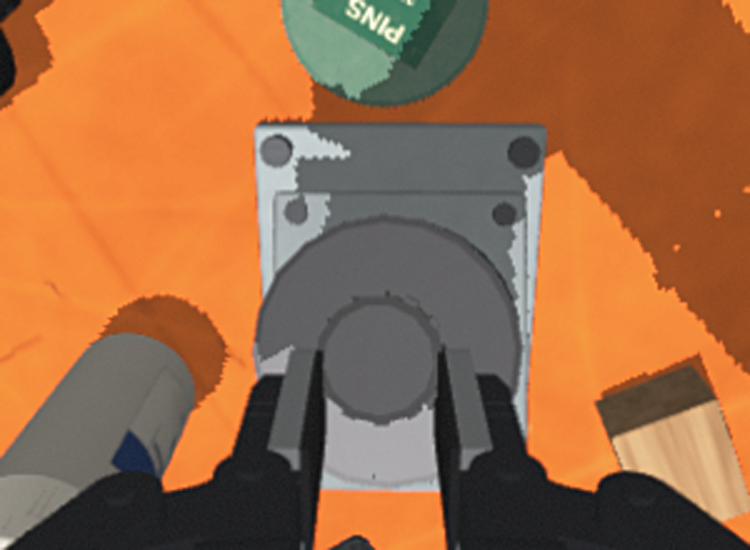

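```bash
python3 - <<'E'
from h import *
print(onz(cal('w3'),(100+380/2.5-.5,100+355/2.5-.5),.1544), onz(cal('w1'),(200+278/4-.5,130+287/4-.5),.1544),onz(cal('w2'),(367/1.5,340/1.5),.1544))
R,t,seat,A,U,V=frame(); print(seat+.08*A)
plan([0.521,-.0246,.154],-118.2,3)
E
```

```text
[ 0.52442396 -0.03233266  0.1544    ] [ 0.51998476 -0.02861084  0.1544    ] [ 0.52176414 -0.02896827  0.1544    ]
[ 0.51823839 -0.03021773  0.15440462]
[[[0.06,0.06,0.15],0.2],[[0.07,0.05,0.16],0.2],[[0.06,0.06,0.15],0.2]]
end [ 0.521  -0.0245  0.1541] -118.2 n 3
```

Request:
{"method": "apply_moves", "body": {
  "deltas": [
    [[0,0,0],0],
    [[0,0,0],0],
    [[0,0,0],0]
  ],
  "claw": 55
}}

```text
t: 3.97
eef_pos: [0.5286, -0.0218, 0.1688]
tool_rot: [-1.62, 2.676, -0.023]
contact_force: [-0.2, 0.1, 0.4]
gripper_width: 0.0547
```

```bash
python3 - <<'E'
from h import *
s,R=state();print(s['t'],s['eef_pos'],yaw(R),s['contact_force'],s['gripper_width'])
plan([0.523,-.027,.153],-118.2,3)
E
```

```text
3.9667 [ 0.52858079 -0.02182211  0.16875868] -117.62407576429327 [-0.2049174   0.09680083  0.40533646] 0.05465869719264336
[[[0.08,0.03,0.18],0.2],[[0.08,0.03,0.17],0.2],[[0.08,0.02,0.18],0.2]]
end [ 0.5231 -0.0271  0.1529] -118.2 n 3
```

Request:
{"method": "apply_moves", "body": {
  "deltas": [
    [[0.09,0.03,0.25],0.2],
    [[0.09,0.03,0.2],0.2],
    [[0.08,0.02,0.2],0.2],
    [[0,0,0.02],0]
  ]
}}

```text
t: 4.3
eef_pos: [0.5227, -0.0283, 0.1467]
tool_rot: [-1.604, 2.685, -0.023]
contact_force: [-0.6, -0.2, -0.9]
gripper_width: 0.0548
```

```bash
python3 - <<'E'
from h import *
s,R=state();print(s['t'],s['eef_pos'],yaw(R),s['contact_force'],s['gripper_width'],R[:,2])
plan([0.523,-.027,.153],-118.2,2);snap('wrist','w4'); crop('w4',100,100,400,320,2.5,'w4b')
print(R[:,2])
E
```

```text
4.3 [ 0.52266478 -0.02826132  0.146729  ] -118.28923699152088 [-0.60808646 -0.20932257 -0.90283961] 0.0547947980487516 [ 0.01986588 -0.00515108 -0.99978938]
[[[-0.02,0.01,-0.1],-0.0],[[-0.02,0.0,-0.11],-0.0]]
end [ 0.523  -0.0271  0.153 ] -118.3 n 2
[ 0.01986588 -0.00515108 -0.99978938]
```

View pics/w4b.png

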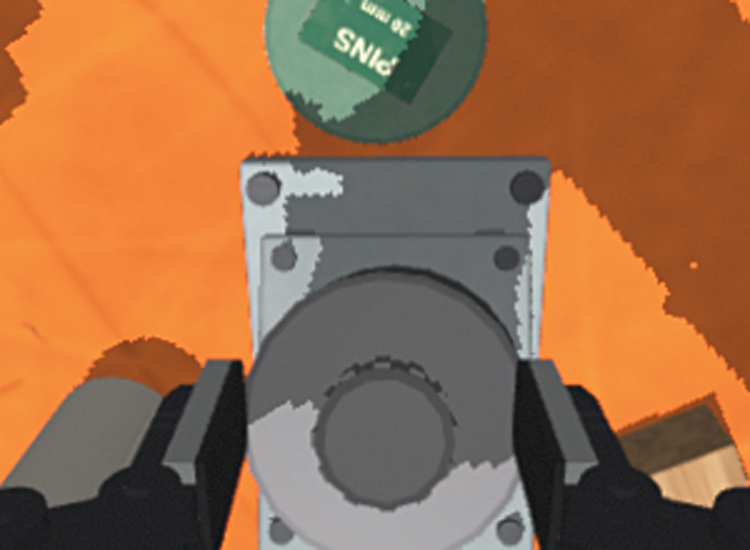

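Request:
{"method": "apply_moves", "body": {
  "deltas": [
    [[0,0,-0.1],0],
    [[0,0,-0.08],0]
  ]
}}

```text
t: 4.52
eef_pos: [0.5225, -0.0284, 0.1519]
tool_rot: [-1.605, 2.686, -0.023]
contact_force: [0.4, -0.0, 0.2]
gripper_width: 0.0551
```

Request:
{"method": "apply_moves", "body": {
  "deltas": [
    [[0,0,0],0],
    [[0,0,0],0],
    [[0,0,0],0],
    [[0,0,0],0],
    [[0,0,0],0]
  ],
  "claw": 0,
  "force": 40
}}

```text
t: 4.93
eef_pos: [0.5225, -0.0279, 0.1534]
tool_rot: [-1.605, 2.685, -0.022]
contact_force: [-0.9, -0.1, -0.5]
gripper_width: 0.0245
```

```bash
python3 - <<'E'
from h import *
s,R=state();print(s['t'],s['eef_pos'],yaw(R),s['contact_force'],s['gripper_width'],R[:,2])
snap('wrist','w5'); crop('w5',100,100,400,320,2.5,'w5b')
E
```

```text
4.9333 [ 0.52247998 -0.02794657  0.15338756] -118.26699283432593 [-0.86391552 -0.07156207 -0.53168638] 0.024543363405888686 [ 0.01924858 -0.00506409 -0.9998019 ]
```

View pics/w5b.png

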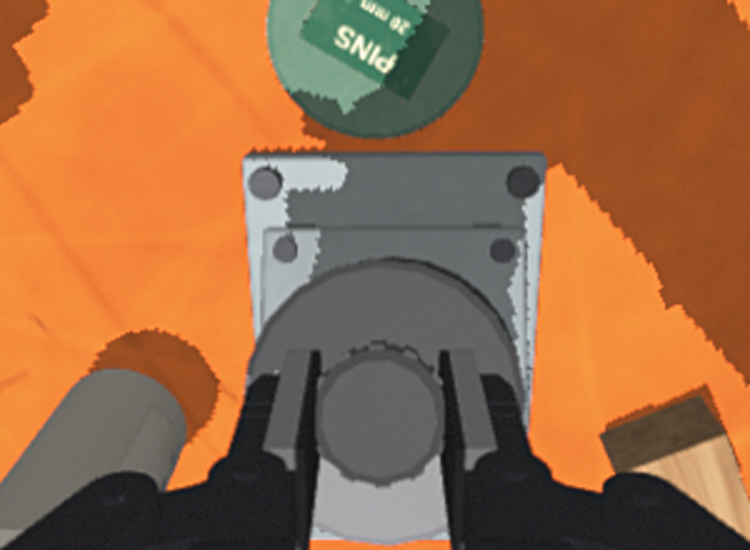

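Request:
{"method": "apply_moves", "body": {
  "deltas": [
    [[0.17,0,-0.36],0],
    [[0.17,0,-0.36],0],
    [[0.17,0,-0.36],0]
  ],
  "force": 50
}}

```text
t: 5.23
eef_pos: [0.5142, -0.0414, 0.1857]
tool_rot: [-1.608, 2.686, -0.02]
contact_force: [0.4, 0.4, -0.8]
gripper_width: 0.0242
```

```bash
python3 - <<'E'
from h import *
s,R=state();print(s['t'],s['eef_pos'],yaw(R),s['contact_force'],s['gripper_width'],R[:,2])
snap('side','s6'); crop('s6',190,100,320,230,4,'s6b')
E
```

```text
5.2333 [ 0.5141508  -0.04137122  0.18573183] -118.19534544121903 [ 0.37002722  0.38563848 -0.82839905] 0.024203976924233574 [ 0.01633942 -0.0054364  -0.99985172]
```

View pics/s6b.png

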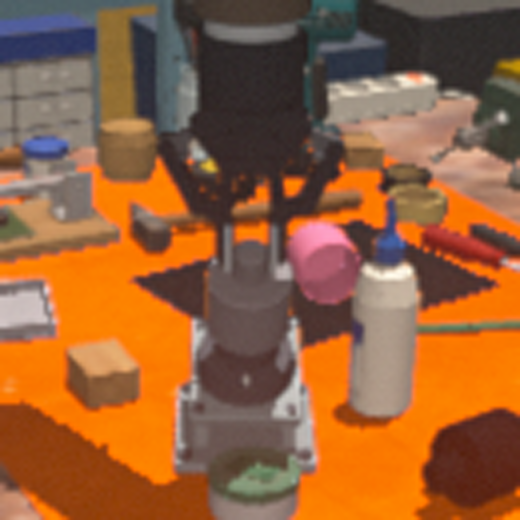

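Request:
{"method": "apply_moves", "body": {
  "deltas": [
    [[0.17,0,-0.36],0],
    [[0.17,0,-0.36],0],
    [[0.17,0,-0.36],0],
    [[0.17,0,-0.36],0],
    [[0.05,0,-0.9],0],
    [[0,0,-0.9],0]
  ]
}}

```text
t: 5.78
eef_pos: [0.4979, -0.0646, 0.2884]
tool_rot: [-1.605, 2.691, -0.02]
contact_force: [0.9, 0.7, 0.4]
gripper_width: 0.0241
```

```bash
python3 - <<'E'
from h import *
s,R=state();print(s['t'],s['eef_pos'],yaw(R),s['contact_force'],s['gripper_width'],R[:,2])
snap('side','s7'); crop('s7',190,60,320,230,4,'s7b')
snap('wrist','w7'); crop('w7',0,0,512,384,1.5,'w7b')
E
```

```text
5.7833 [ 0.49788356 -0.06456562  0.2883782 ] -118.38919436971244 [0.94345711 0.68972304 0.37549731] 0.0240771890185254 [ 0.0134974  -0.00668337 -0.99988657]
```

View pics/s7b.png

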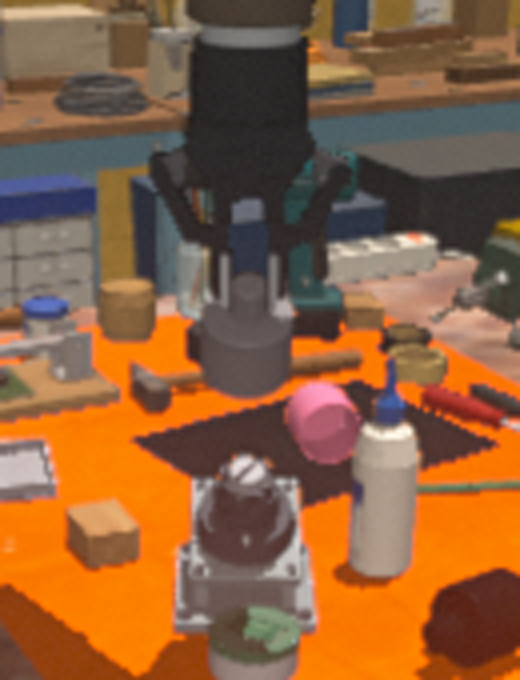

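View pics/w7b.png

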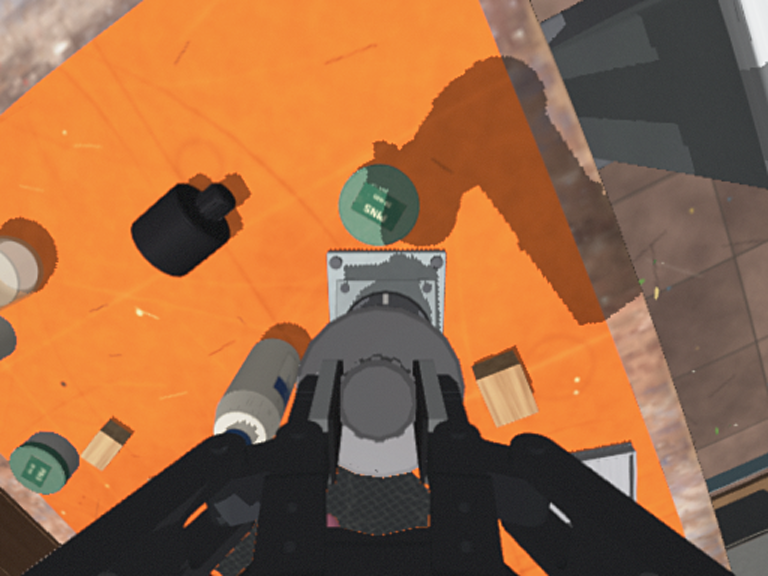

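```bash
python3 - <<'E'
from h import *
s,R=state();print(s['joints'].round(2))
plan([.4393,.3071,.28],None)
E
```

```text
[ 0.2   0.14 -0.23  0.01 -1.19 -0.7 ]
[[[-0.71,0.55,0.03],-0.0],[[-0.71,0.55,0.03],-0.0],[[-0.71,0.55,0.03],-0.0],[[-0.71,0.55,0.03],-0.0],[[-0.71,0.55,0.03],-0.0],[[-0.71,0.55,0.03],-0.0],[[-0.71,0.55,0.03],-0.0],[[-0.71,0.55,0.03],-0.0],[[-0.71,0.55,0.03],-0.0],[[-0.71,0.55,0.03],-0.0],[[-0.71,0.55,0.03],-0.0],[[-0.7,0.54,0.03],-0.0],[[-0.71,0.55,0.03],-0.0],[[-0.7,0.54,0.03],-0.0]]
end [0.4392 0.307  0.28  ] -118.3 n 14
```

Request:
{"method": "apply_moves", "body": {
  "deltas": [
    [[-0.35,0.27,0],0],
    [[-0.7,0.55,0],0],
    [[-0.7,0.55,0],0],
    [[-0.7,0.55,0],0],
    [[-0.7,0.55,0],0],
    [[-0.7,0.55,0],0],
    [[-0.7,0.55,0],0],
    [[-0.7,0.55,0],0],
    [[-0.7,0.55,0],0],
    [[-0.7,0.55,0],0],
    [[-0.7,0.55,0],0],
    [[-0.7,0.55,0],0],
    [[-0.5,0.4,0],0],
    [[0,0,0],0]
  ]
}}

```text
t: 7.05
eef_pos: [0.4406, 0.2654, 0.29]
tool_rot: [-1.585, 2.688, -0.029]
contact_force: [0.7, -0.6, -1.2]
gripper_width: 0.0237
```

```bash
python3 - <<'E'
from h import *
s,R=state();print(s['t'],s['eef_pos'],yaw(R),s['contact_force'],s['gripper_width'],R[:,2])
snap('side','s8'); crop('s8',100,30,330,230,3,'s8b')
snap('top','t8'); crop('t8',100,170,300,300,4,'t8b')
E
```

```text
7.05 [0.4405597  0.26541874 0.29003426] -118.9517658278133 [ 0.69397741 -0.57637139 -1.17886565] 0.023688714445909267 [ 0.02741953 -0.00572274 -0.99960763]
```

View pics/s8b.png

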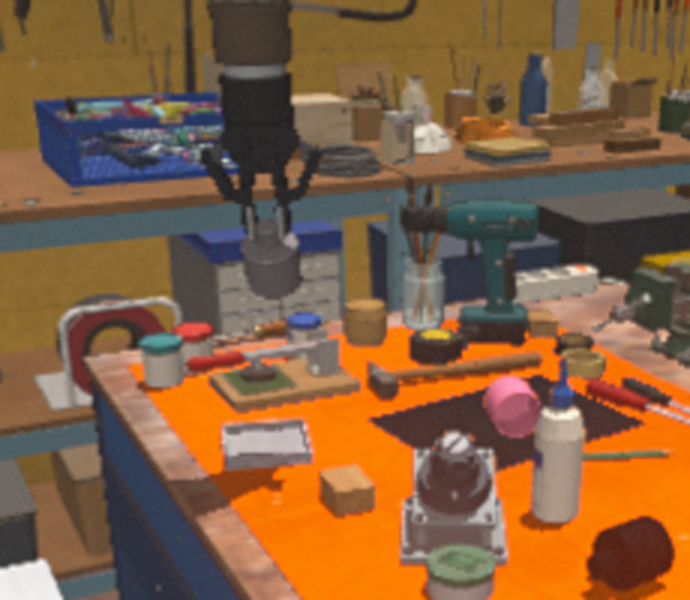

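View pics/t8b.png

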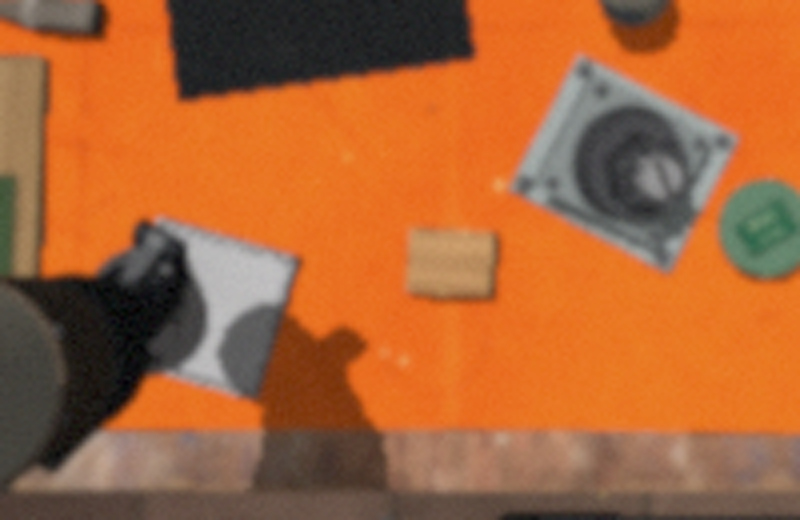

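```bash
cat >> h.py <<'E'
def capcurves(tcp,phi,dz=.011,hk=.0685,yawdeg=61.8):
    a=np.radians(yawdeg); X=np.array([np.cos(a),np.sin(a),0]); Y=np.array([-np.sin(a),np.cos(a),0]); p=np.radians(phi)
    A=-np.sin(p)*X+np.array([0,0,np.cos(p)]); U=np.cross(Y,A); K=np.array(tcp)-[0,0,dz]; rim=K-hk*A
    return rim,A,[circ(rim,A,U,Y,0,.032),circ(rim,A,U,Y,.054,.032),circ(rim,A,U,Y,.08,.013)]
E
python3 - <<'E'
from h import *
s,R=state();p=s['eef_pos']
ims=[]
for phi in (0,12,25):
    overlay('s8',capcurves(p,phi)[2],6,(170,85,215,140),f'o8'); ims.append(cv2.imread('pics/o8.png'))
cv2.imwrite('pics/o8s.png',np.hstack(ims)[:,:800])
E
```

View pics/o8s.png

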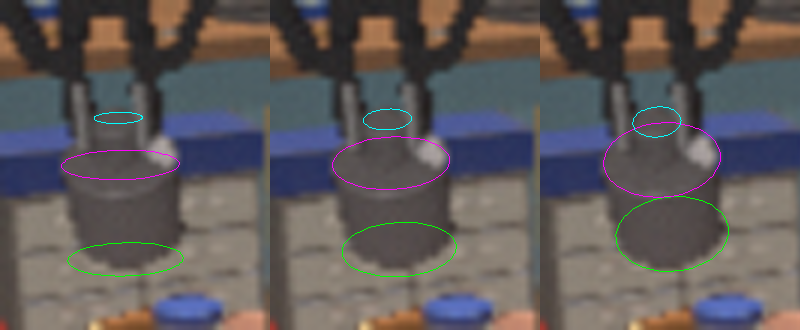

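```bash
python3 - <<'E'
from h import *
plan([.431,.2915,.13],-118.9,8)
E
```

```text
[[[-0.08,0.09,0.67],-0.0],[[-0.08,0.09,0.67],-0.0],[[-0.09,0.09,0.67],-0.0],[[-0.08,0.09,0.67],-0.0],[[-0.09,0.1,0.66],-0.0],[[-0.08,0.09,0.67],-0.0],[[-0.09,0.1,0.66],-0.0],[[-0.08,0.09,0.67],-0.0]]
end [0.431  0.2914 0.1299] -119.1 n 8
```

Request:
{"method": "apply_moves", "body": {
  "deltas": [
    [[-0.1,0.12,0.67],0],
    [[-0.1,0.12,0.67],0],
    [[-0.1,0.12,0.67],0],
    [[-0.1,0.12,0.67],0],
    [[-0.1,0.1,0.67],0],
    [[-0.1,0.1,0.67],0],
    [[-0.1,0.1,0.6],0],
    [[0,0,0],0]
  ]
}}

```text
t: 7.82
eef_pos: [0.4369, 0.2832, 0.1492]
tool_rot: [-1.565, 2.695, -0.03]
contact_force: [-0.5, -0.3, -1.5]
gripper_width: 0.0238
```

```bash
python3 - <<'E'
from h import *
s,R=state();print(s['t'],s['eef_pos'],yaw(R),s['contact_force'],s['gripper_width'],R[:,2])
snap('side','s9'); crop('s9',140,100,270,230,4.6,'s9b')
snap('wrist','w9'); crop('w9',0,0,512,384,1.5,'w9b')
plan([.431,.2915,.11],-118.9,3)
E
```

```text
7.8167 [0.43688333 0.28319584 0.14918495] -119.70345723365782 [-0.48509399 -0.32296747 -1.50593682] 0.023846400755062107 [ 0.03132621 -0.00426017 -0.99950013]
[[[-0.03,0.11,0.47],-0.2],[[-0.02,0.11,0.47],-0.2],[[-0.03,0.11,0.48],-0.2]]
end [0.431  0.2915 0.1099] -119.0 n 3
```

View pics/s9b.png

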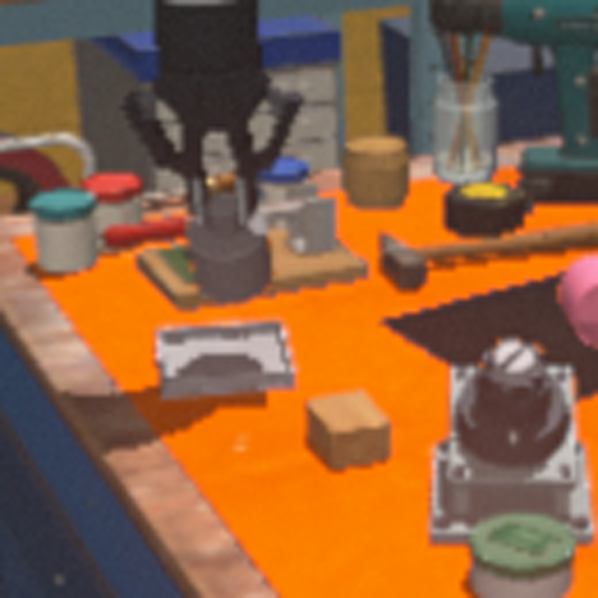

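View pics/w9b.png

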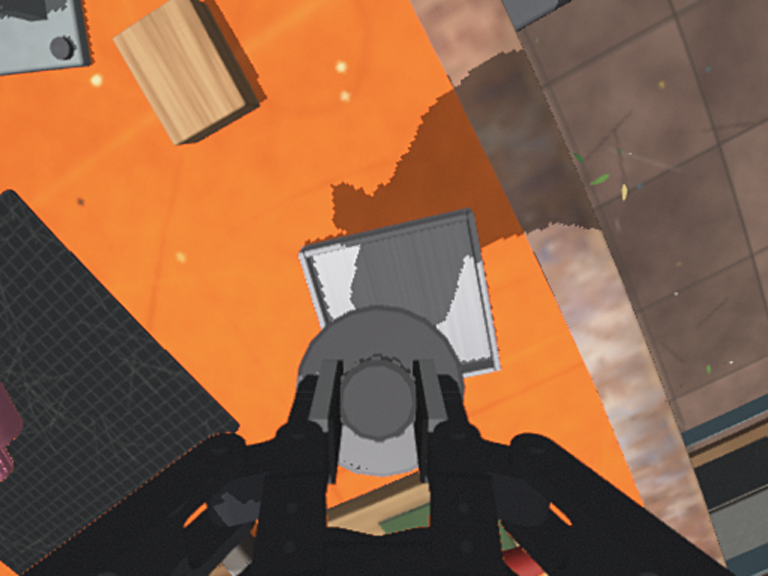

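```bash
python3 - <<'E'
from h import *
c=cal('w9'); print(onz(c,(305/1.5,252/1.5),.016),onz(c,(498/1.5,370/1.5),.016),(onz(c,(305/1.5,252/1.5),.016)+onz(c,(498/1.5,370/1.5),.016))/2)
p=np.array([0.43688333,0.28319584,0.14918495])
for n,box,k in (('w9',(190,180,320,330),3),('s9',(170,130,210,175),9)):
  ims=[]
  for phi,dz in ((8,.014),(14,.014),(20,.014),):
    overlay(n,capcurves(p,phi,dz)[2],k,box,'o9'); ims.append(cv2.imread('pics/o9.png')[:, :266] if n=='s9' else cv2.resize(cv2.imread('pics/o9.png'),(266,307)))
  cv2.imwrite(f'pics/o9{n}.png',np.hstack(ims))
a=cv2.imread('pics/o9w9.png');b=cv2.imread('pics/o9s9.png'); 
cv2.imwrite('pics/o9.png',np.vstack([a,b[:290]])[:600])
E
```

```text
[0.4730308  0.24848028 0.016     ] [0.40730897 0.37410007 0.016     ] [0.44016989 0.31129018 0.016     ]
```

View pics/o9.png

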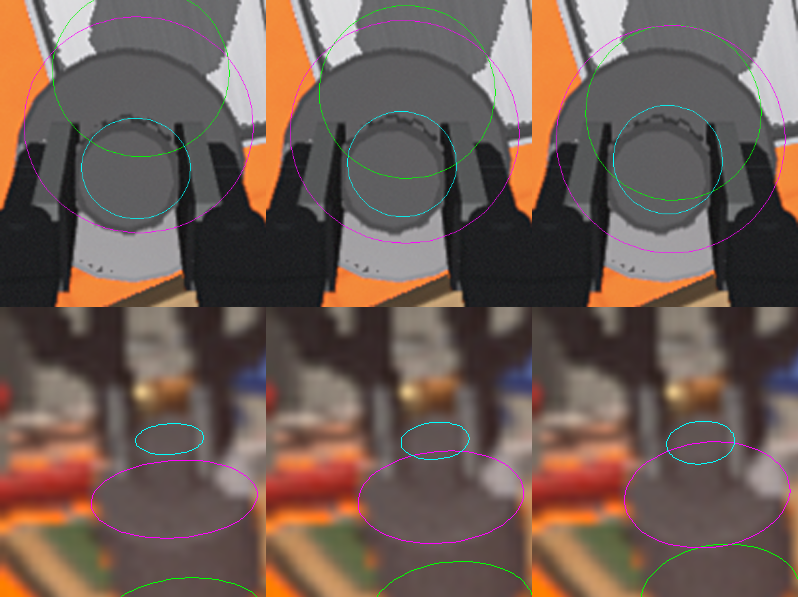

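```bash
python3 - <<'E'
from h import *
plan([.4275,.2855,.118],-118.9,3)
E
```

```text
[[[0.05,0.11,0.38],-0.2],[[0.05,0.11,0.39],-0.2],[[0.05,0.11,0.38],-0.2]]
end [0.4276 0.2855 0.118 ] -119.0 n 3
```

Request:
{"method": "apply_moves", "body": {
  "deltas": [
    [[0.05,0.13,0.38],-0.2],
    [[0.05,0.13,0.38],-0.2],
    [[0.05,0.13,0.38],-0.2],
    [[0,0,0],0]
  ]
}}

```text
t: 8.25
eef_pos: [0.4316, 0.287, 0.1246]
tool_rot: [-1.568, 2.671, -0.024]
contact_force: [-0.5, -0.6, -0.1]
gripper_width: 0.0241
```

```bash
python3 - <<'E'
from h import *
s,R=state();print(s['t'],s['eef_pos'],yaw(R),s['contact_force'],s['gripper_width'],R[:,2])
snap('side','s10'); crop('s10',140,110,270,230,4.6,'s10b')
plan([.4275,.2855,.1],-118.9,3)
E
```

```text
8.25 [0.43161973 0.2870252  0.12457074] -119.14017749975062 [-0.48690882 -0.5934862  -0.13441401] 0.02412845216728149 [ 0.04644872  0.00933525 -0.99887705]
[[[0.05,0.04,0.29],-0.1],[[0.05,0.04,0.29],-0.1],[[0.05,0.03,0.29],-0.1]]
end [0.4276 0.2855 0.0999] -118.8 n 3
```

View pics/s10b.png

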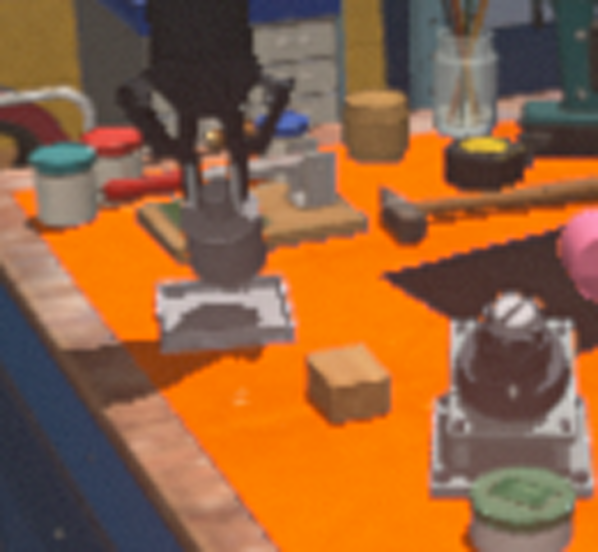

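Request:
{"method": "apply_moves", "body": {
  "deltas": [
    [[0.05,0.03,0.25],0],
    [[0.04,0.03,0.2],0],
    [[0.02,0,0.2],0],
    [[0,0,0.15],0]
  ],
  "force": 25
}}

```text
t: 8.63
eef_pos: [0.4339, 0.288, 0.1059]
tool_rot: [-1.56, 2.658, -0.018]
contact_force: [0.4, 1.0, 0.4]
gripper_width: 0.0239
```

```bash
python3 - <<'E'
from h import *
s,R=state();print(s['t'],s['eef_pos'],yaw(R),s['contact_force'],s['gripper_width'],R[:,2])
snap('side','s11'); crop('s11',140,110,270,230,4.6,'s11b')
snap('wrist','w11'); crop('w11',0,0,512,384,1.5,'w11b')
E
```

```text
8.6333 [0.43385788 0.28798244 0.10591821] -119.11749133940431 [0.35269895 1.0196323  0.44007513] 0.023918737291232672 [ 0.05715505  0.01988265 -0.99816731]
```

View pics/s11b.png

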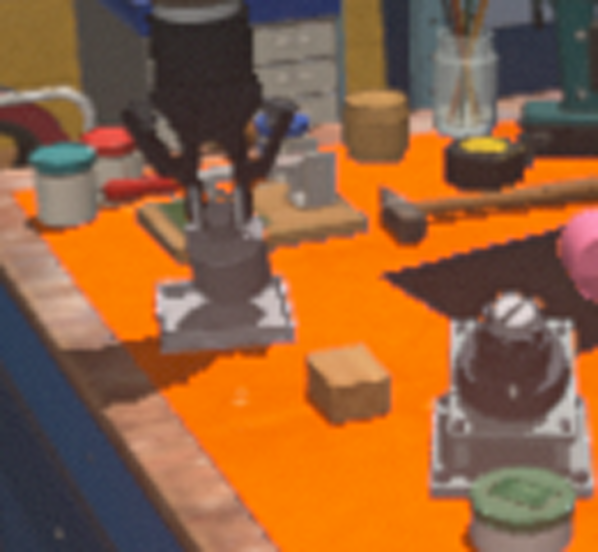

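View pics/w11b.png

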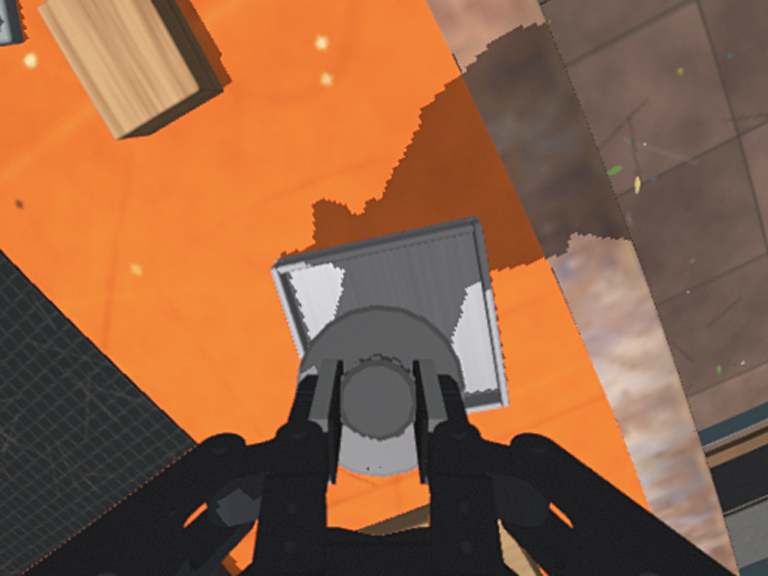

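```bash
python3 - <<'E'
from h import *
p=np.array([0.43385788,0.28798244,0.10591821])
X=np.array([.473,.881,0])
ims=[]
for phi,dz,dx in ((16,.014,.004),(24,.014,.004),(30,.014,.004)):
    rim,A,cv=capcurves(p+dx*X,phi,dz)
    cv=cv[::-1]+[np.array([[.4398,.3092,.016]])+np.array([[np.cos(a),np.sin(a),0] for a in np.radians(np.arange(0,361,90)+45+14)])*.052*2**.5]
    overlay('w11',cv,2,(170,130,350,330),'o11'); a=cv2.imread('pics/o11.png')
    overlay('s11',cv,8,(172,145,208,190),'o11'); b=cv2.resize(cv2.imread('pics/o11.png'),(360,450)); 
    ims.append(cv2.resize(np.vstack([a,b]),None,fx=.7,fy=.7)); print(phi,rim,rim[2]-.032*np.sin(np.radians(phi)))
cv2.imwrite('pics/o11.png',np.hstack(ims))
print(cv2.imread('pics/o11.png').shape)
E
```

```text
16 [0.44467219 0.30814647 0.02607178] 0.017251388442081184
24 [0.44891583 0.31606084 0.02934035] 0.01632477357305622
30 [0.45193474 0.32169108 0.03259547] 0.016595469840765948
(595, 756, 3)
```

View pics/o11.png

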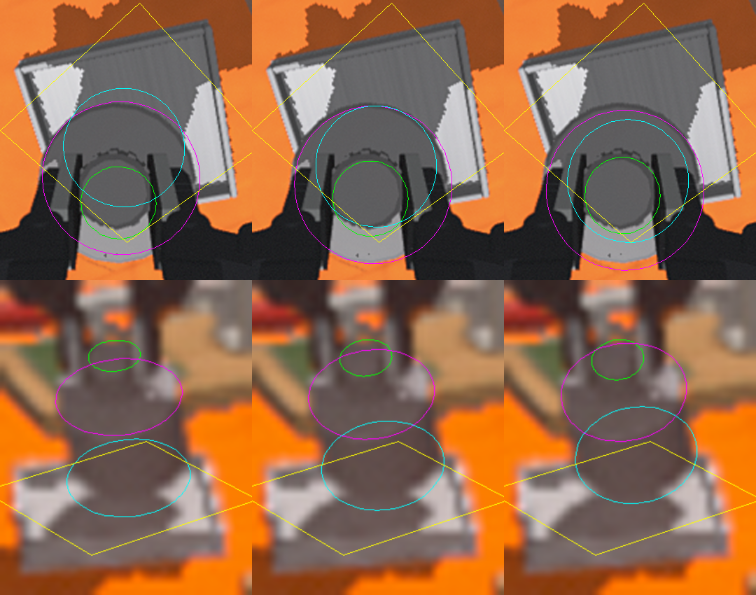

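Request:
{"method": "apply_moves", "body": {
  "deltas": [
    [[0.25,0.05,0],0],
    [[0.3,0.05,0.1],0],
    [[0,0,0.2],0],
    [[0,0,0.15],0]
  ],
  "force": 25
}}

```text
t: 9.07
eef_pos: [0.4231, 0.2742, 0.0909]
tool_rot: [-1.561, 2.658, -0.019]
contact_force: [0.2, 0.7, -1.8]
gripper_width: 0.0242
```

```bash
python3 - <<'E'
from h import *
s,R=state();print(s['t'],s['eef_pos'],yaw(R),s['contact_force'],s['gripper_width'],R[:,2])
snap('wrist','w12'); crop('w12',0,0,512,384,1.5,'w12b')
E
```

```text
9.0667 [0.42310055 0.27415157 0.09087164] -119.09824982904979 [ 0.20277683  0.67284893 -1.80464066] 0.02419503402990503 [ 0.05727791  0.01968562 -0.99816417]
```

View pics/w12b.png

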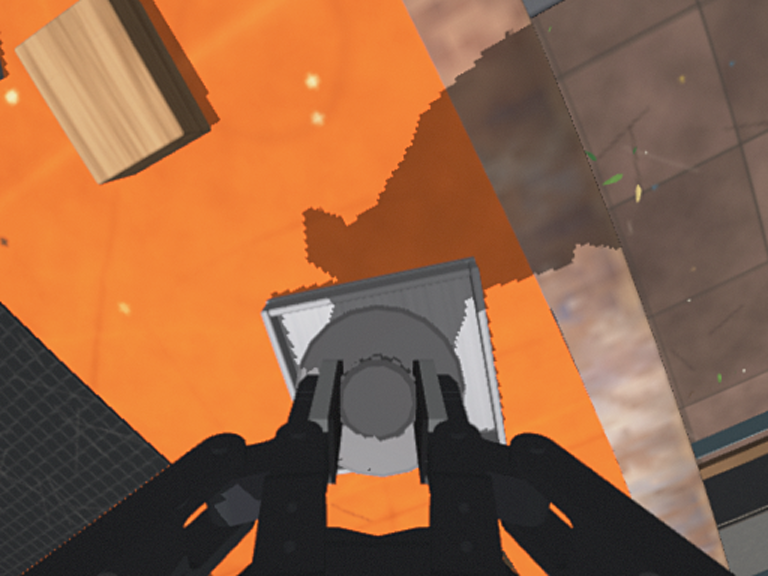

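Request:
{"method": "apply_moves", "body": {
  "deltas": [
    [[0,0,0.12],0],
    [[0,0,0.12],0],
    [[0,0,0.12],0]
  ]
}}

```text
t: 9.37
eef_pos: [0.4292, 0.2799, 0.0882]
tool_rot: [-1.562, 2.638, -0.017]
contact_force: [-4.7, -0.7, 18.4]
gripper_width: 0.0237
```

```bash
python3 - <<'E'
from h import *
s,R=state();print(s['t'],s['eef_pos'],yaw(R),s['contact_force'],s['gripper_width'],R[:,2])
snap('wrist','w13'); crop('w13',150,130,400,330,3,'w13b')
snap('side','s13'); crop('s13',140,110,270,230,4.6,'s13b')
E
```

```text
9.3667 [0.42918671 0.2799207  0.08815139] -118.66004031771844 [-4.73768555 -0.67292318 18.38275874] 0.023654596356545828 [ 0.07070304  0.02901162 -0.99707543]
```

View pics/w13b.png

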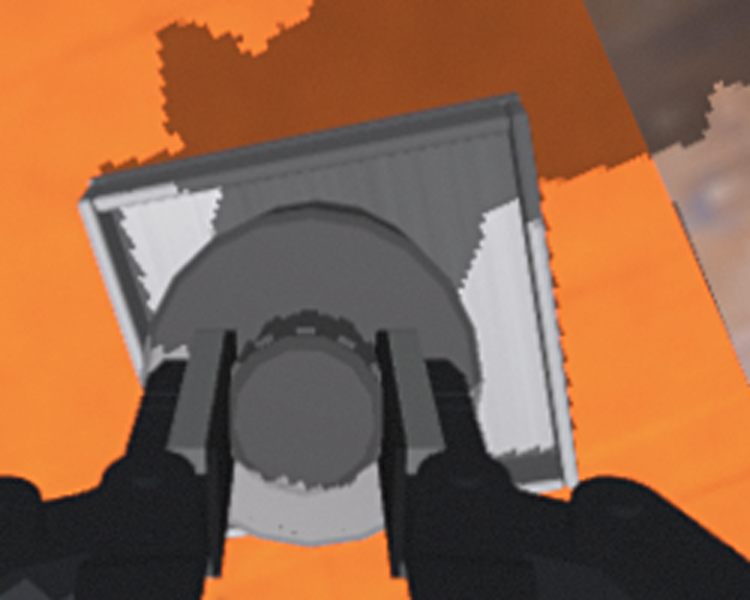

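View pics/s13b.png

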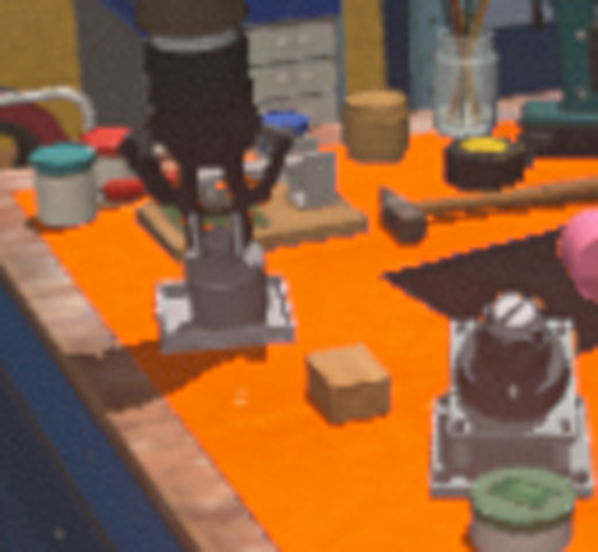

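Request:
{"method": "apply_moves", "body": {
  "deltas": [
    [[0,0,-0.1],0],
    [[0,0,0],0]
  ],
  "force": 20
}}

```text
t: 9.63
eef_pos: [0.4304, 0.2816, 0.093]
tool_rot: [-1.561, 2.633, -0.015]
contact_force: [-0.0, -0.1, -0.8]
gripper_width: 0.0238
```

```bash
python3 - <<'E'
from h import *
s,R=state();print(s['t'],s['eef_pos'],yaw(R),s['contact_force'],s['gripper_width'],R[:,2])
E
```

```text
9.6333 [0.43040379 0.28163249 0.09299163] -118.59047831006768 [-0.04350223 -0.05180492 -0.80642508] 0.023782554142635096 [ 0.07440743  0.0328485  -0.99668677]
```

Request:
{"method": "apply_moves", "body": {
  "deltas": [
    [[0.05,0,0.1],0],
    [[0,0,0.05],0]
  ]
}}

```text
t: 9.8
eef_pos: [0.4304, 0.281, 0.0885]
tool_rot: [-1.56, 2.631, -0.014]
contact_force: [-1.3, -0.4, 8.7]
gripper_width: 0.0239
```

Request:
{"method": "apply_moves", "body": {
  "deltas": [
    [[0,0,0],0],
    [[0,0,0],0],
    [[0,0,0],0],
    [[0,0,0],0],
    [[0,0,0],0]
  ],
  "claw": 60
}}

```text
t: 10.22
eef_pos: [0.4297, 0.2799, 0.086]
tool_rot: [-1.562, 2.635, -0.016]
contact_force: [0.1, -0.5, -0.6]
gripper_width: 0.06
```

```bash
python3 - <<'E'
from h import *
s,R=state();print(s['t'],s['eef_pos'],yaw(R),s['contact_force'],s['gripper_width'],R[:,2])
snap('wrist','w14'); crop('w14',150,130,400,330,3,'w14b')
snap('side','s14'); crop('s14',140,110,270,230,4.6,'s14b')
E
```

```text
10.2167 [0.42972264 0.27989985 0.08596723] -118.60389768259722 [ 0.13301465 -0.48095377 -0.59858015] 0.05999211775295021 [ 0.07260118  0.0306283  -0.99689065]
```

View pics/w14b.png

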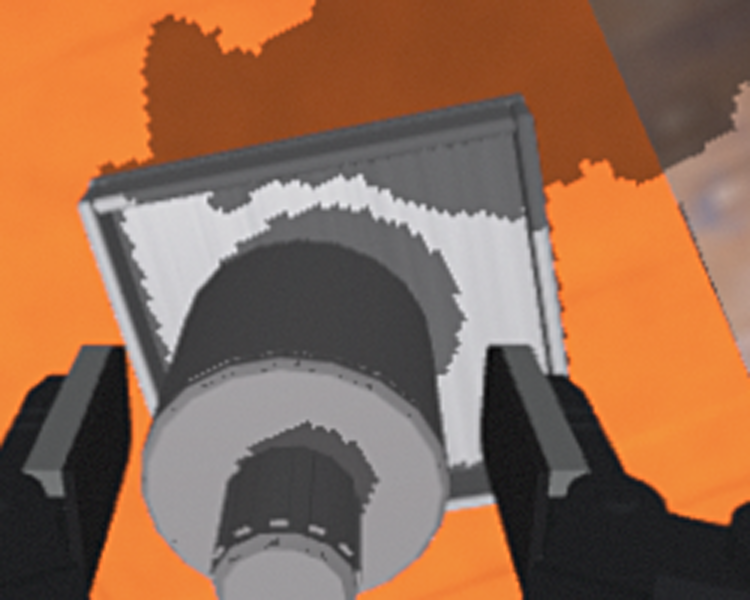

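View pics/s14b.png

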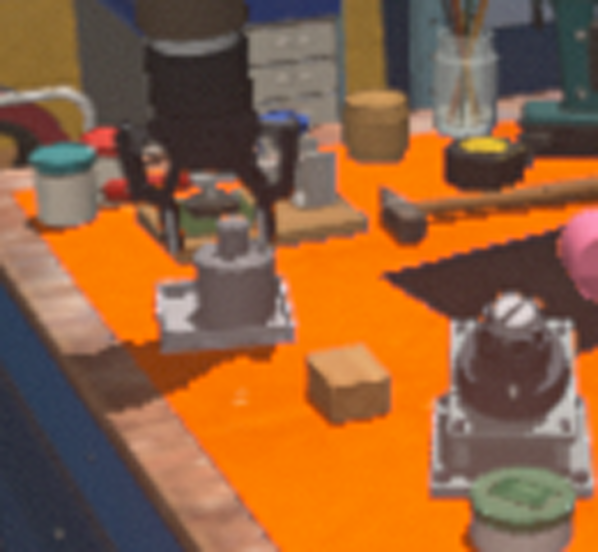

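Request:
{"method": "apply_moves", "body": {
  "deltas": [
    [[0,0,-0.5],0],
    [[0,0,-0.9],0],
    [[0,0,-0.9],0],
    [[0,0,-0.9],0],
    [[0,0,-0.9],0],
    [[0,0,-0.9],0],
    [[0,0,-0.9],0]
  ]
}}

```text
t: 10.9
eef_pos: [0.4137, 0.2711, 0.2625]
tool_rot: [-1.569, 2.652, -0.025]
contact_force: [-0.1, -0.0, -1.0]
gripper_width: 0.0599
```

```bash
python3 - <<'E'
from h import *
s,R=state();print(s['t'],s['eef_pos'],yaw(R),s['contact_force'],s['gripper_width'],R[:,2])
snap('top','t15'); crop('t15',100,170,300,300,4,'t15b')
plan([.522,-.023,.26],-118.2)
E
```

```text
10.9 [0.41374111 0.27110997 0.26246492] -118.72429955662741 [-0.05842925 -0.00478745 -1.01328735] 0.05993354197361738 [ 0.05956597  0.01652378 -0.9980876 ]
[[[0.58,-0.65,0.02],-0.0],[[0.58,-0.65,0.03],-0.0],[[0.58,-0.65,0.02],-0.0],[[0.58,-0.65,0.03],-0.0],[[0.58,-0.65,0.02],-0.0],[[0.58,-0.65,0.03],-0.0],[[0.58,-0.65,0.02],-0.0],[[0.58,-0.66,0.03],-0.0],[[0.58,-0.65,0.02],-0.0],[[0.58,-0.66,0.03],-0.0],[[0.59,-0.65,0.02],-0.0],[[0.58,-0.66,0.03],-0.0]]
end [ 0.5222 -0.023   0.26  ] -118.6 n 12
```

View pics/t15b.png

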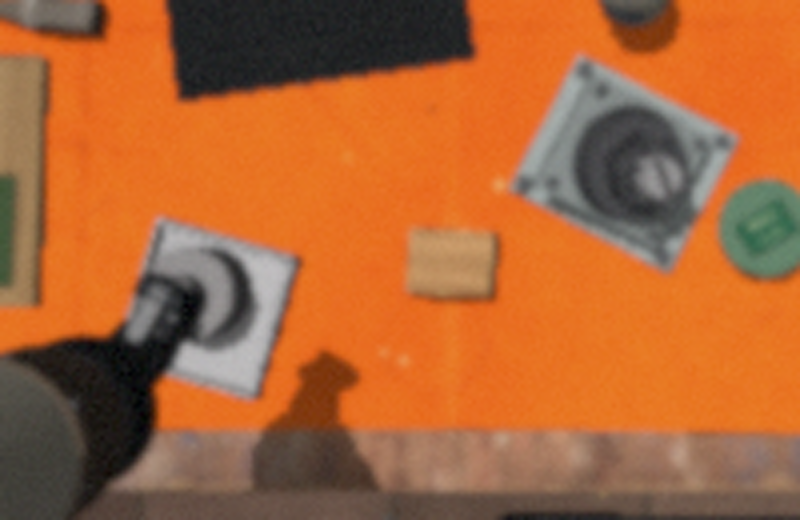

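Request:
{"method": "apply_moves", "body": {
  "deltas": [
    [[0.58,-0.65,0],0],
    [[0.58,-0.65,0],0],
    [[0.58,-0.65,0],0],
    [[0.58,-0.65,0],0],
    [[0.58,-0.65,0],0],
    [[0.58,-0.65,0],0],
    [[0.58,-0.65,0],0],
    [[0.58,-0.65,0],0],
    [[0.58,-0.65,0],0],
    [[0.58,-0.65,0],0],
    [[0.58,-0.65,0],0],
    [[0.58,-0.65,0],0],
    [[0,0,0],0]
  ]
}}

```text
t: 12.03
eef_pos: [0.5265, -0.0328, 0.2712]
tool_rot: [-1.567, 2.623, -0.016]
contact_force: [-0.0, -1.5, 0.1]
gripper_width: 0.0598
```

```bash
python3 - <<'E'
from h import *
s,R=state();print(s['t'],s['eef_pos'],yaw(R),s['contact_force'],s['gripper_width'],R[:,2])
snap('wrist','w16'); crop('w16',0,0,512,384,1.5,'w16b')
plan([.522,-.023,.24],-118.2)
E
```

```text
12.0333 [ 0.5264874  -0.03279882  0.27115864] -118.19833187988037 [-0.03935363 -1.4693321   0.10286424] 0.05977718000844058 [ 0.07921665  0.03549029 -0.99622546]
[[[-0.1,0.12,0.52],0.0],[[-0.09,0.13,0.51],0.0]]
end [ 0.5219 -0.0231  0.2401] -118.2 n 2
```

View pics/w16b.png

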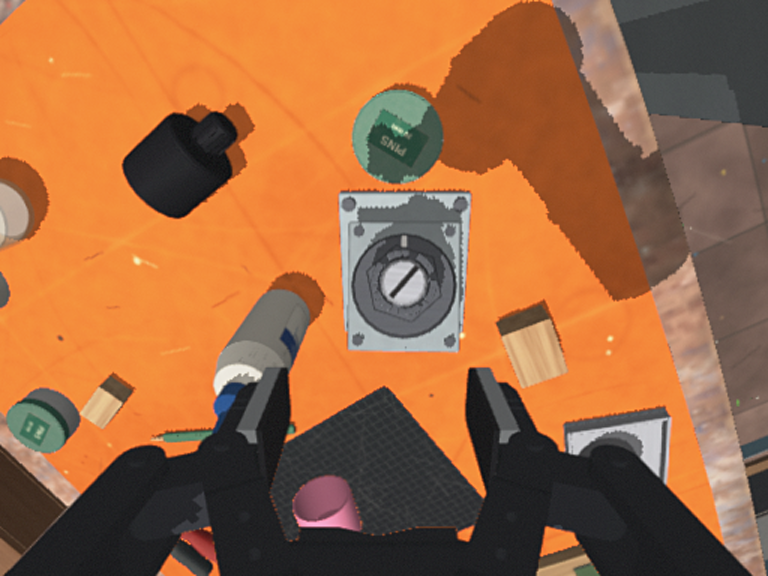

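```bash
python3 - <<'E'
from h import *
crop('w16',220,140,320,240,6,'w16c')
E
```

```text
(no output)
```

View pics/w16c.png

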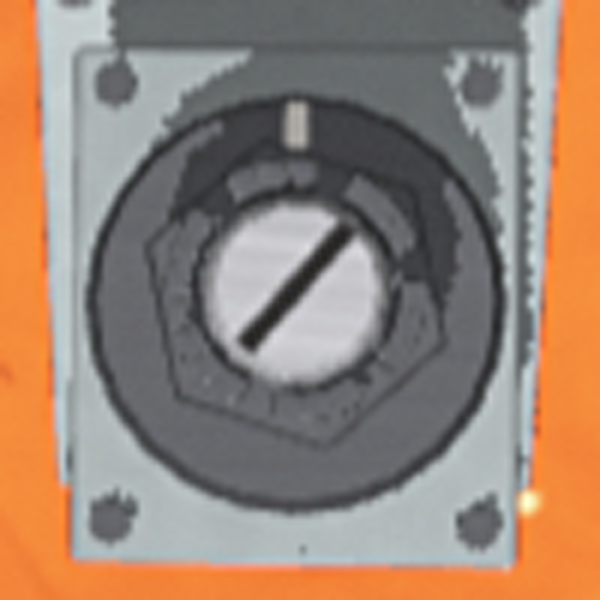

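```bash
python3 - <<'E'
from h import *
snap('side','s16');crop('s16',225,150,285,220,8,'s16c')
R,t,seat,A,U,V=frame()
c=cal('w16'); v=c['origin']-(seat+.02*A); v/=np.linalg.norm(v); print('cam dir vs A,U,V',v@A,v@U,v@V)
E
```

```text
cam dir vs A,U,V 0.998576857994693 -0.05287093118322719 0.00699452023123959
```

View pics/s16c.png

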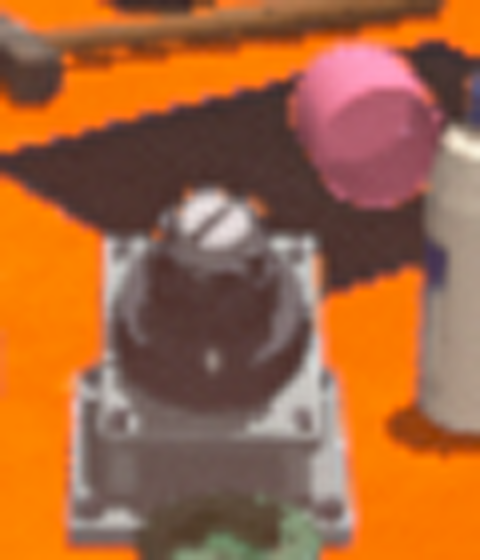

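Request:
{"method": "apply_moves", "body": {
  "deltas": [
    [[0.8,0.1,0.3],0],
    [[0.8,0.1,0.4],0],
    [[0.8,0.1,0.4],0],
    [[0.2,0,0.2],0]
  ]
}}

```text
t: 12.47
eef_pos: [0.4841, -0.0912, 0.2262]
tool_rot: [-1.575, 2.612, -0.016]
contact_force: [-0.5, 0.2, -0.8]
gripper_width: 0.06
```

```bash
python3 - <<'E'
from h import *
s,R=state();print(s['t'],s['eef_pos'],yaw(R),s['contact_force'],s['gripper_width'],R[:,2])
snap('wrist','w17')
R_,t,seat,A,U,V=frame(); q=proj(cal('w17'),[seat+.02*A])[0]; print(q)
x,y=q.astype(int); crop('w17',x-50,max(0,y-50),x+50,min(384,y+50),7,'w17c')
E
```

```text
12.4667 [ 0.48405283 -0.09116164  0.22616666] -117.6840939723659 [-0.54231273  0.188728   -0.75024208] 0.0599845892280692 [ 0.08373542  0.03846277 -0.99574545]
[258.12730761 271.92419606]
```

View pics/w17c.png

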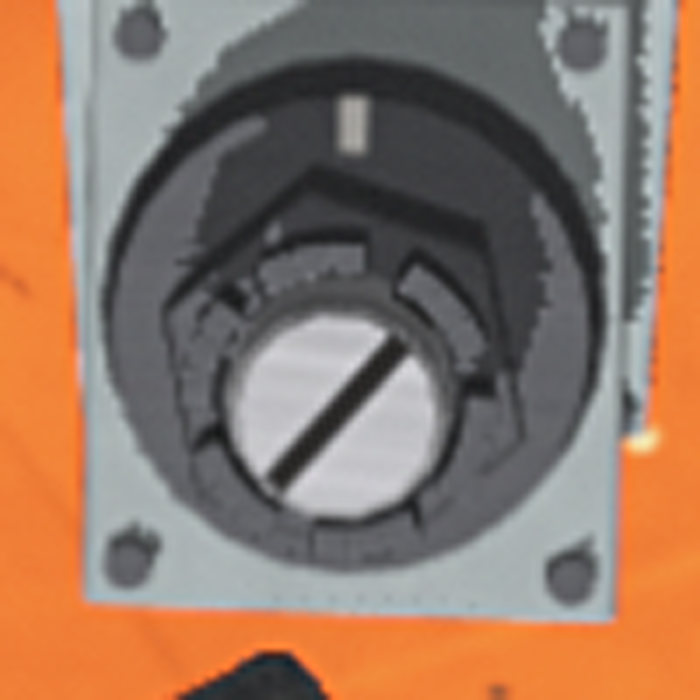

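```bash
python3 - <<'E'
from h import *
im=cv2.imread('pics/w17.png')[240:300,215:295]
im=np.clip(im.astype(float)*1.8,0,255).astype(np.uint8)
cv2.imwrite('pics/w17d.png',cv2.resize(im,None,fx=10,fy=10,interpolation=cv2.INTER_NEAREST))
E
```

```text
(no output)
```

View pics/w17d.png

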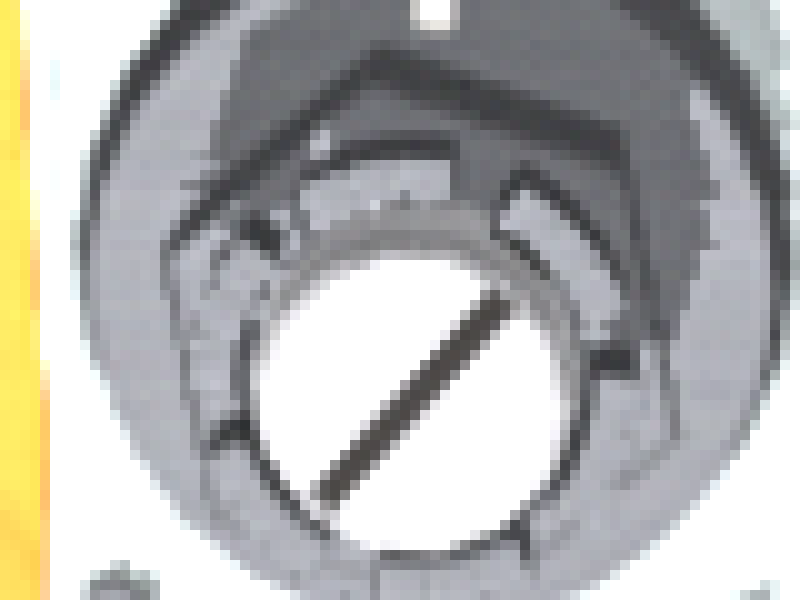

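```bash
python3 - <<'E'
from h import *
R_,t,seat,A,U,V=frame(); 
c=cal('w16'); print(proj(c,[seat,seat+.046*A]))
# observed eye centre, stud centre
o,v=ray(c,(220+296/6-.5,140+305/6-.5)); k=((seat-o)@A)/(v@A); P=o+k*v; print('seat obs',P, (P-seat)@U,(P-seat)@V)
o,v=ray(c,(220+297/6-.5,140+289/6-.5)); k=((seat+.046*A-o)@A)/(v@A); P=o+k*v; print('stud obs',P-.046*A, (P-seat)@U,(P-seat)@V)
c=cal('w17')
x0,y0=258-50,271-50
o,v=ray(c,(x0+355/7-.5,y0+312/7-.5)); k=((seat-o)@A)/(v@A); P=o+k*v; print('seat obs',P, (P-seat)@U,(P-seat)@V)
o,v=ray(c,(x0+338/7-.5,y0+415/7-.5)); k=((seat+.046*A-o)@A)/(v@A); P=o+k*v; print('stud obs', (P-seat)@U,(P-seat)@V)
s,R=state(); print(R.round(3))
E
```

```text
[[268.84294905 187.20282933]
 [269.21398919 184.73612756]]
seat obs [0.53561162 0.00228601 0.08332034] -0.0033608135862958177 -4.85778073064892e-05
stud obs [0.53551063 0.00167673 0.0830477 ] -0.0027156896549384796 0.00015032948317888307
seat obs [ 0.53357242 -0.00270776  0.08081876] 0.0025584257248050754 0.0005140806003485689
stud obs -0.0011610930497584918 0.001354862931374648
[[-0.464 -0.882  0.083]
 [-0.883  0.468  0.038]
 [-0.073 -0.055 -0.996]]
```

```bash
python3 - <<'E'
from h import *
plan([.527,-.012,.17],-107.2,5)
E
```

```text
[[[-0.6,-0.01,0.37],-2.1],[[-0.6,-0.03,0.37],-2.1],[[-0.6,-0.05,0.37],-2.1],[[-0.59,-0.07,0.37],-2.1],[[-0.59,-0.1,0.37],-2.1]]
end [ 0.527  -0.0121  0.1701] -107.2 n 5
```

```bash
cat >> h.py <<'E'
def plan(target,ty=None,n=None,tw_total=None):
    s,R=state(); p=np.array(s['eef_pos']); y=yaw(R); t=np.array(target,float)
    dy=0 if ty is None else (ty-y+180)%360-180
    if n is None: n=int(max(np.ceil(np.linalg.norm(t-p)/.028),np.ceil(abs(dy)/7.0),1))
    rows=[]
    tw=round(-dy/n,1)
    for i in range(n):
        goal=p+(t-p)/(n-i); d=np.round(R.T@(goal-p)/.03,2); rows.append([d.tolist(),tw]); p=p+R@(d*.03); R=R@cv2.Rodrigues(np.array([0,0,np.radians(tw)]))[0]
    print('t',s['t'],'pos',s['eef_pos'].round(4),'yaw',round(y,1),'F',s['contact_force'].round(1),'w',round(s['gripper_width'],4),'tz',R[:,2].round(3))
    print(json.dumps(rows).replace(' ','')); print('end',p.round(4),round(yaw(R),1),'n',n)
E
python3 - <<'E'
from h import *
plan([.527,-.012,.17],-107.2,5)
E
```

```text
t 12.5167 pos [ 0.4842 -0.0911  0.2256] yaw -117.7 F [-0.7 -0.3 -1.1] w 0.0604 tz [ 0.083  0.038 -0.996]
[[[-0.57,0.02,0.41],-2.1],[[-0.57,-0.01,0.41],-2.1],[[-0.57,-0.03,0.41],-2.1],[[-0.57,-0.05,0.42],-2.1],[[-0.57,-0.06,0.41],-2.1]]
end [ 0.5269 -0.012   0.1701] -107.2 n 5
```

Request:
{"method": "apply_moves", "body": {
  "deltas": [
    [[-0.57,0.02,0.2],-2.2],
    [[-0.57,0,0.3],-2.2],
    [[-0.57,-0.02,0.4],-2.2],
    [[-0.57,-0.05,0.5],-2.2],
    [[-0.5,-0.05,0.5],-2],
    [[0,0,0],0]
  ],
  "claw": 72
}}

```text
t: 13.02
eef_pos: [0.53, -0.0045, 0.1775]
tool_rot: [-1.826, 2.433, -0.037]
contact_force: [-0.6, 0.0, 0.2]
gripper_width: 0.0721
```

```bash
python3 - <<'E'
from h import *
snap('wrist','w18'); crop('w18',100,80,400,320,2.6,'w18b')
plan([.529,-.010,.13],-107.2,3)
E
```

```text
t 13.0667 pos [ 0.5301 -0.0051  0.1787] yaw -106.1 F [0.5 0.2 0.1] w 0.0718 tz [ 0.095  0.04  -0.995]
[[[0.09,0.04,0.54],0.4],[[0.09,0.04,0.53],0.4],[[0.09,0.04,0.54],0.4]]
end [ 0.5289 -0.0099  0.1298] -107.3 n 3
```

View pics/w18b.png

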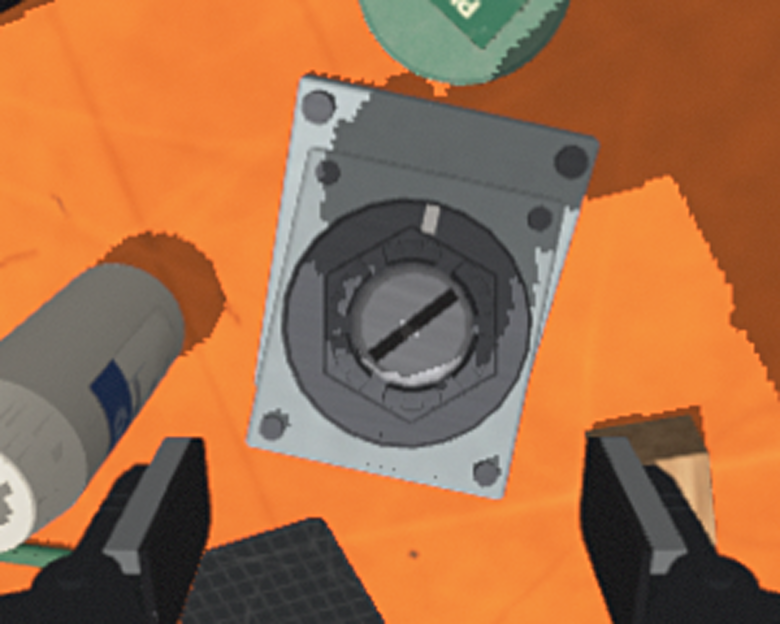

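Request:
{"method": "apply_moves", "body": {
  "deltas": [
    [[0.09,0.04,0.54],0.3],
    [[0.09,0.04,0.54],0.3],
    [[0.07,0.04,0.54],0.2],
    [[0,0,0],0]
  ]
}}

```text
t: 13.4
eef_pos: [0.5326, -0.0061, 0.1333]
tool_rot: [-1.806, 2.436, -0.044]
contact_force: [-1.7, 0.9, 0.1]
gripper_width: 0.0721
```

```bash
python3 - <<'E'
from h import *
snap('wrist','w19'); crop('w19',100,80,400,320,2.6,'w19b')
plan([.5315,-.0039,.110],-107.2,3)
E
```

```text
t 13.45 pos [ 0.5339 -0.006   0.1351] yaw -106.7 F [0.5 0.2 0.3] w 0.0722 tz [ 0.108  0.042 -0.993]
[[[0.01,0.06,0.28],0.2],[[0.0,0.06,0.27],0.2],[[0.01,0.05,0.28],0.2]]
end [ 0.5316 -0.004   0.1099] -107.3 n 3
```

View pics/w19b.png

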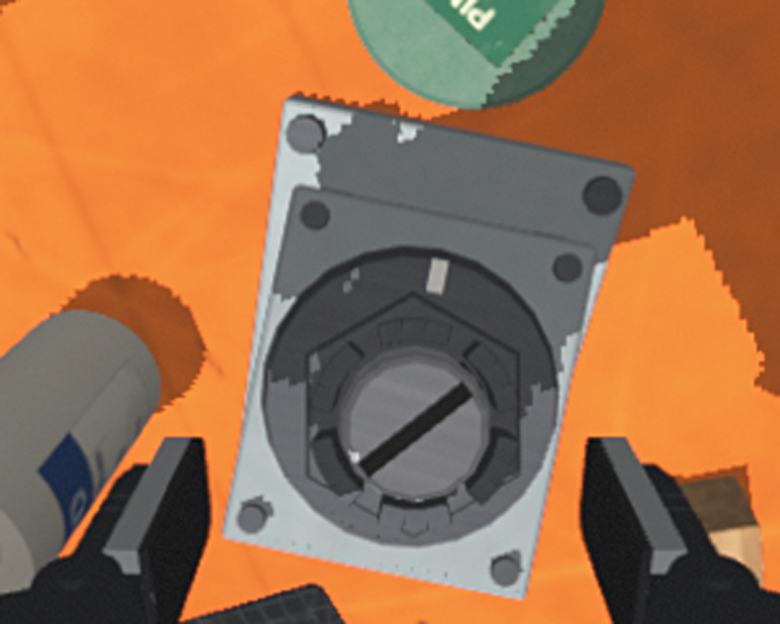

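Request:
{"method": "apply_moves", "body": {
  "deltas": [
    [[0,0.05,0.3],0.2],
    [[0,0.05,0.3],0.2],
    [[0,0.04,0.25],0.1],
    [[0,0,0],0]
  ]
}}

```text
t: 13.78
eef_pos: [0.5355, -0.0027, 0.1122]
tool_rot: [-1.789, 2.434, -0.052]
contact_force: [-0.1, -0.1, 0.2]
gripper_width: 0.0722
```

```bash
python3 - <<'E'
from h import *
snap('wrist','w20'); crop('w20',100,80,400,320,2.6,'w20b')
plan([.5315,-.0039,.110],-107.2,3)
E
```

```text
t 13.8333 pos [ 0.536  -0.0027  0.1129] yaw -107.1 F [0.3 0.4 0. ] w 0.0722 tz [ 0.118  0.044 -0.992]
[[[0.03,0.05,0.03],0.0],[[0.03,0.04,0.02],0.0],[[0.03,0.05,0.03],0.0]]
end [ 0.5315 -0.0039  0.1099] -107.1 n 3
```

View pics/w20b.png

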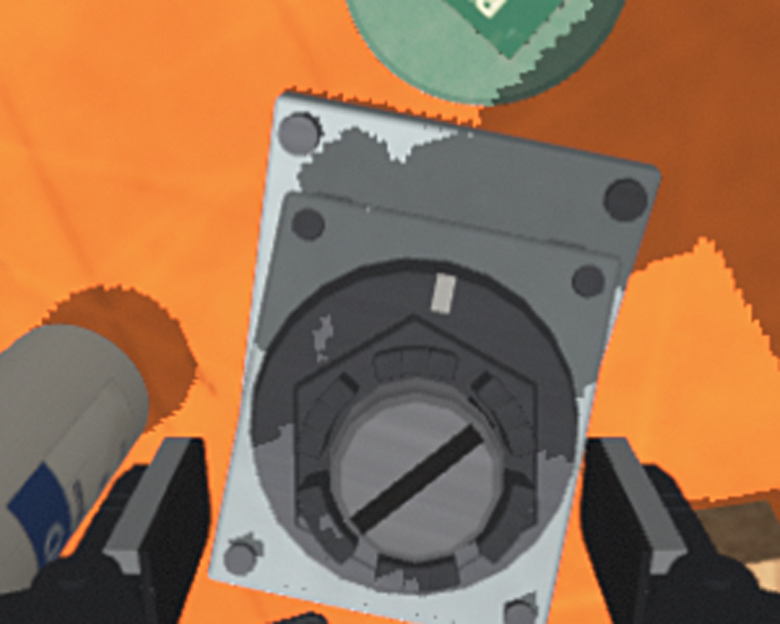

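Request:
{"method": "apply_moves", "body": {
  "deltas": [
    [[0.05,0.08,0.06],0],
    [[0.03,0.06,0.03],0]
  ]
}}

```text
t: 14.0
eef_pos: [0.5322, -0.0035, 0.1101]
tool_rot: [-1.789, 2.431, -0.054]
contact_force: [0.1, -0.2, 0.3]
gripper_width: 0.072
```

Request:
{"method": "apply_moves", "body": {
  "deltas": [
    [[0,0,0],0],
    [[0,0,0],0],
    [[0,0,0],0],
    [[0,0,0],0]
  ],
  "claw": 30,
  "force": 60
}}

```text
t: 14.33
eef_pos: [0.5313, -0.0036, 0.1107]
tool_rot: [-1.789, 2.431, -0.054]
contact_force: [2.0, -1.1, -4.4]
gripper_width: 0.0444
```

```bash
python3 - <<'E'
from h import *
snap('wrist','w21'); crop('w21',100,80,400,320,2.6,'w21b')
plan([.5315,-.0039,.110],-107.2,3)
print(bot.observe()['moment'])
E
```

```text
t 14.3833 pos [ 0.5314 -0.0036  0.1107] yaw -107.1 F [-1.7  0.2 -0.3] w 0.0445 tz [ 0.119  0.044 -0.992]
[[[0.0,-0.0,0.01],0.0],[[0.0,-0.0,0.01],0.0],[[0.01,-0.01,0.0],0.0]]
end [ 0.5316 -0.004   0.1101] -107.1 n 3
[0.05657759 0.33973461 0.08213093]
```

View pics/w21b.png

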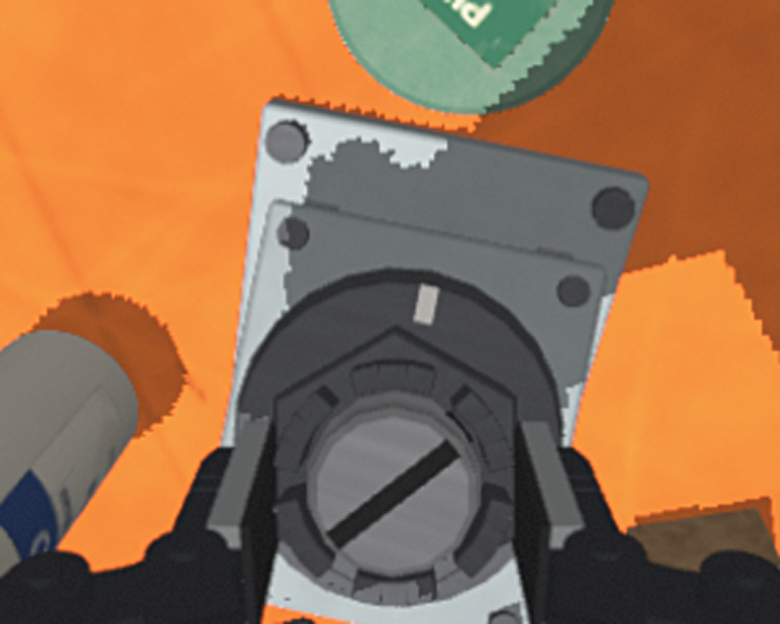

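Request:
{"method": "apply_moves", "body": {
  "deltas": [
    [[0,0,0],0],
    [[0,0,0],5],
    [[0,0,0],6],
    [[0,0,0],6]
  ],
  "force": 100
}}

```text
t: 14.72
eef_pos: [0.5309, -0.0044, 0.1121]
tool_rot: [-1.418, 2.669, -0.029]
contact_force: [-1.5, -7.6, 20.5]
gripper_width: 0.043
```

```bash
python3 - <<'E'
from h import *
snap('wrist','w22'); crop('w22',100,80,400,320,2.6,'w22b')
plan([.5315,-.0039,.110],-107.2,3)
print(bot.observe()['moment'])
E
```

```text
t 14.7667 pos [ 0.5308 -0.0046  0.1124] yaw -124.2 F [-2.2 -4.4  7.3] w 0.043 tz [ 0.114  0.039 -0.993]
[[[-0.01,-0.0,0.03],-5.7],[[-0.01,-0.0,0.03],-5.7],[[-0.0,-0.0,0.02],-5.7]]
end [ 0.5314 -0.004   0.11  ] -107.1 n 3
[-0.47550523  1.45773169  0.24418847]
```

View pics/w22b.png

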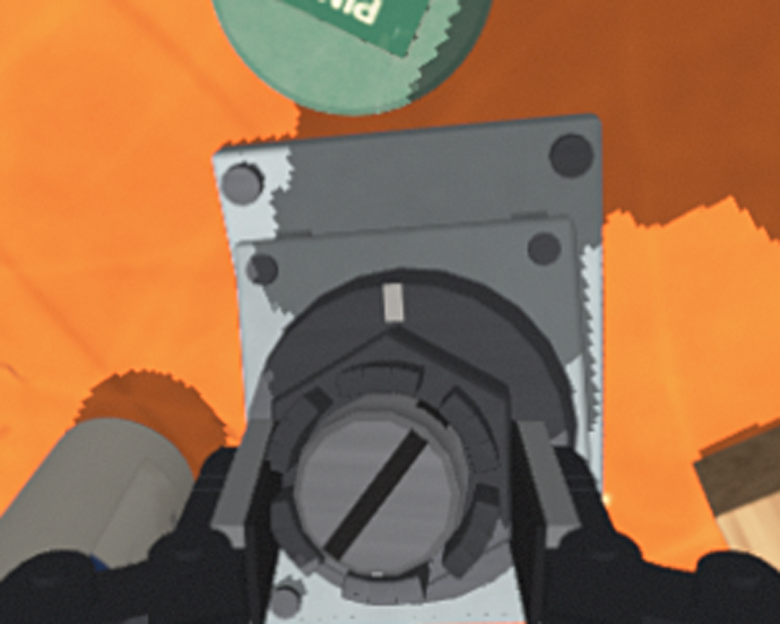

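Request:
{"method": "apply_moves", "body": {
  "deltas": [
    [[0,0,0.02],6],
    [[0,0,0.02],6],
    [[0,0,0.02],6],
    [[0,0,0.02],6]
  ],
  "force": 110
}}

```text
t: 15.1
eef_pos: [0.5304, -0.0047, 0.1136]
tool_rot: [-0.824, 2.912, 0.006]
contact_force: [4.0, 1.8, -2.9]
gripper_width: 0.0419
```

```bash
python3 - <<'E'
from h import *
snap('wrist','w23'); crop('w23',100,80,400,320,2.6,'w23b')
plan([.5315,-.0039,.110],-107.2,3)
print(bot.observe()['moment'])
E
```

```text
t 15.15 pos [ 0.5305 -0.0047  0.1136] yaw -148.6 F [ 2.7 -1.4  1.5] w 0.042 tz [ 0.11   0.035 -0.993]
[[[-0.01,0.0,0.04],-13.8],[[-0.01,0.0,0.04],-13.8],[[-0.01,0.0,0.04],-13.8]]
end [ 0.5315 -0.0039  0.1101] -107.1 n 3
[1.3755706  0.84546714 0.62349205]
```

View pics/w23b.png

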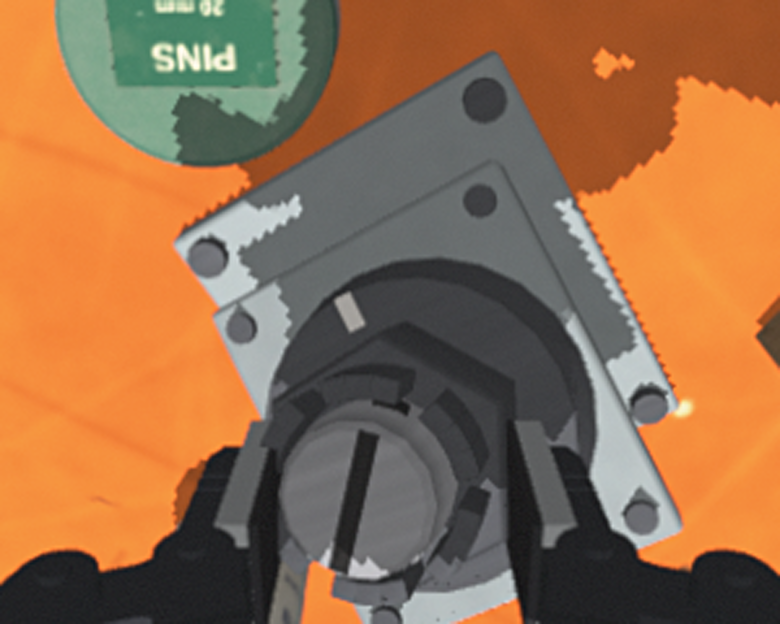

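Request:
{"method": "apply_moves", "body": {
  "deltas": [
    [[0,0,0],0],
    [[0,0,0],0],
    [[0,0,-0.1],0]
  ],
  "claw": 74
}}

```text
t: 15.4
eef_pos: [0.5306, -0.0049, 0.116]
tool_rot: [-0.822, 2.913, 0.006]
contact_force: [-0.8, -0.6, 0.5]
gripper_width: 0.0738
```

Request:
{"method": "apply_moves", "body": {
  "deltas": [
    [[0,0,-0.15],-6],
    [[0,0,0],-7],
    [[0,0,0],-7],
    [[0,0,0],-7],
    [[0,0,0],-7],
    [[0,0,0],-7],
    [[0,0,0],-7],
    [[0,0,0],-6],
    [[0,0,0],-4],
    [[0,0,0],0]
  ]
}}

```text
t: 16.23
eef_pos: [0.5307, -0.0059, 0.1239]
tool_rot: [-2.178, 2.114, -0.086]
contact_force: [-0.0, -0.4, -0.7]
gripper_width: 0.0738
```

```bash
python3 - <<'E'
from h import *
snap('wrist','w24'); crop('w24',100,80,400,320,2.6,'w24b')
plan([.5315,-.0039,.110],-90,3)
E
```

```text
t 16.2833 pos [ 0.5307 -0.0058  0.124 ] yaw -88.3 F [-0.4 -1.3  0.4] w 0.074 tz [ 0.114  0.036 -0.993]
[[[-0.02,0.01,0.16],0.6],[[-0.01,0.01,0.15],0.6],[[-0.02,0.01,0.16],0.6]]
end [ 0.5314 -0.0038  0.1099] -90.1 n 3
```

View pics/w24b.png

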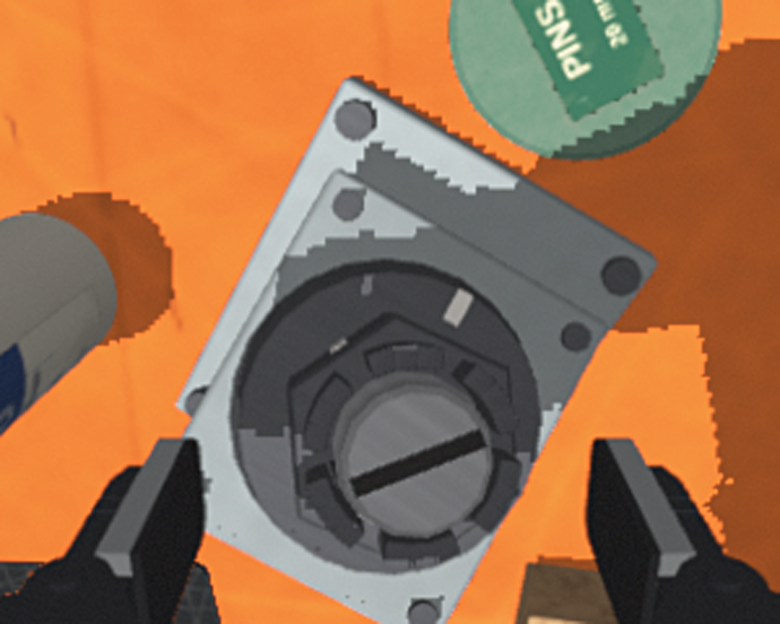

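Request:
{"method": "apply_moves", "body": {
  "deltas": [
    [[-0.01,0.02,0.2],0],
    [[-0.01,0.02,0.2],0],
    [[0,0.01,0.12],0],
    [[0,0,0],0]
  ]
}}

```text
t: 16.62
eef_pos: [0.531, -0.0047, 0.1071]
tool_rot: [-2.17, 2.121, -0.086]
contact_force: [0.1, -0.2, 0.0]
gripper_width: 0.0742
```

Request:
{"method": "apply_moves", "body": {
  "deltas": [
    [[0,0,0],0],
    [[0,0,0],0],
    [[0,0,0],0],
    [[0,0,0],0],
    [[0,0,0],0]
  ],
  "claw": 30,
  "force": 60
}}

```text
t: 17.03
eef_pos: [0.5312, -0.0048, 0.1072]
tool_rot: [-2.17, 2.121, -0.087]
contact_force: [-0.5, -0.5, -2.1]
gripper_width: 0.0454
```

```bash
python3 - <<'E'
from h import *
snap('wrist','w25'); crop('w25',100,80,400,320,2.6,'w25b')
plan([.5315,-.0039,.110],-90,3);print(bot.observe()['moment'])
E
```

```text
t 17.0833 pos [ 0.5312 -0.0048  0.1072] yaw -88.6 F [-0.8 -0.3 -1.2] w 0.0453 tz [ 0.115  0.035 -0.993]
[[[-0.01,-0.01,-0.03],0.5],[[-0.01,-0.0,-0.03],0.5],[[-0.01,-0.01,-0.03],0.5]]
end [ 0.5315 -0.004   0.11  ] -90.1 n 3
[-0.18017749 -0.00913862 -0.04969644]
```

View pics/w25b.png

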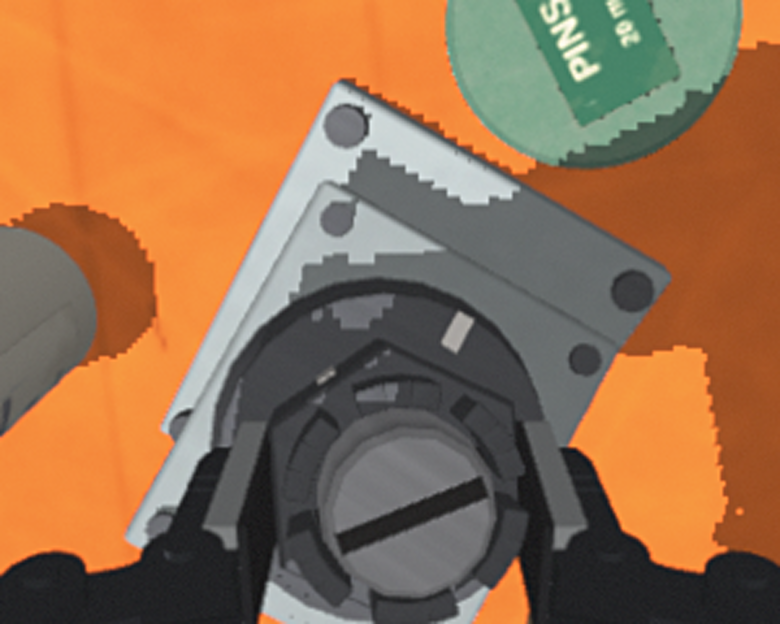

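Request:
{"method": "apply_moves", "body": {
  "deltas": [
    [[0,0,0],0],
    [[0,0,0],5],
    [[0,0,0],6],
    [[0,0,0],6],
    [[0,0,0],6],
    [[0,0,0],6]
  ],
  "force": 110
}}

```text
t: 17.58
eef_pos: [0.5305, -0.0051, 0.111]
tool_rot: [-1.579, 2.593, -0.048]
contact_force: [-1.0, -2.9, 8.7]
gripper_width: 0.0433
```

```bash
python3 - <<'E'
from h import *
snap('wrist','w26'); crop('w26',100,80,400,320,2.6,'w26b')
plan([.5315,-.0039,.110],-147,5);print(bot.observe()['moment'])
E
```

```text
t 17.6333 pos [ 0.5305 -0.0051  0.1111] yaw -117.5 F [ 0.  -1.4  9.2] w 0.0435 tz [ 0.106  0.028 -0.994]
[[[-0.01,-0.0,0.01],5.9],[[-0.01,-0.0,0.01],5.9],[[-0.01,-0.0,0.01],5.9],[[-0.01,-0.0,0.01],5.9],[[-0.01,-0.0,0.0],5.9]]
end [ 0.5315 -0.0039  0.11  ] -147.1 n 5
[0.30188629 1.59020662 0.60358468]
```

View pics/w26b.png

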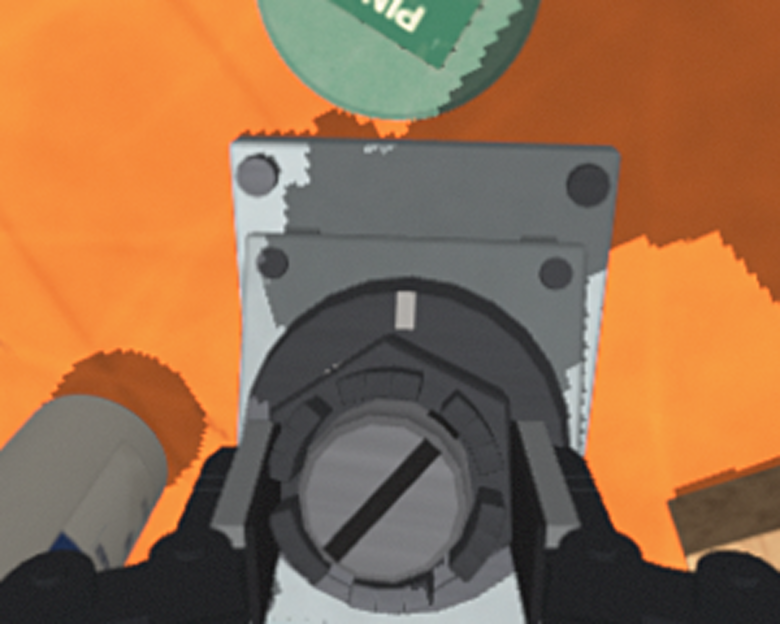

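Request:
{"method": "apply_moves", "body": {
  "deltas": [
    [[0,0,0.02],6],
    [[0,0,0.02],6],
    [[0,0,0.02],6],
    [[0,0,0.02],6],
    [[0,0,0.02],6]
  ]
}}

```text
t: 18.05
eef_pos: [0.5294, -0.0053, 0.1145]
tool_rot: [-0.852, 2.919, -0.012]
contact_force: [-1.4, 0.7, 6.6]
gripper_width: 0.042
```

Request:
{"method": "apply_moves", "body": {
  "deltas": [
    [[0,0,0],0],
    [[0,0,0],0],
    [[0,0,-0.1],0]
  ],
  "claw": 74
}}

```text
t: 18.3
eef_pos: [0.5292, -0.0052, 0.1177]
tool_rot: [-0.854, 2.918, -0.012]
contact_force: [-0.6, -0.1, -0.3]
gripper_width: 0.0736
```

Request:
{"method": "apply_moves", "body": {
  "deltas": [
    [[0,0,-0.15],-6],
    [[0,0,0],-7],
    [[0,0,0],-7],
    [[0,0,0],-7],
    [[0,0,0],-7],
    [[0,0,0],-7],
    [[0,0,0],-7],
    [[0,0,0],-6],
    [[0,0,0],-4],
    [[0,0,0],0]
  ]
}}

```text
t: 19.13
eef_pos: [0.529, -0.0055, 0.1226]
tool_rot: [-2.215, 2.106, -0.087]
contact_force: [-0.5, -0.2, 0.5]
gripper_width: 0.0742
```

```bash
python3 - <<'E'
from h import *
snap('wrist','w27'); crop('w27',100,80,400,320,2.6,'w27b')
plan([.5312,-.0045,.107],-88.6,3)
E
```

```text
t 19.1833 pos [ 0.529  -0.0055  0.1226] yaw -87.2 F [ 0.2 -0.7 -0.4] w 0.0741 tz [ 0.099  0.022 -0.995]
[[[-0.01,-0.01,0.17],0.5],[[-0.01,-0.01,0.18],0.5],[[-0.0,-0.0,0.17],0.5]]
end [ 0.5311 -0.0045  0.1071] -88.7 n 3
```

View pics/w27b.png

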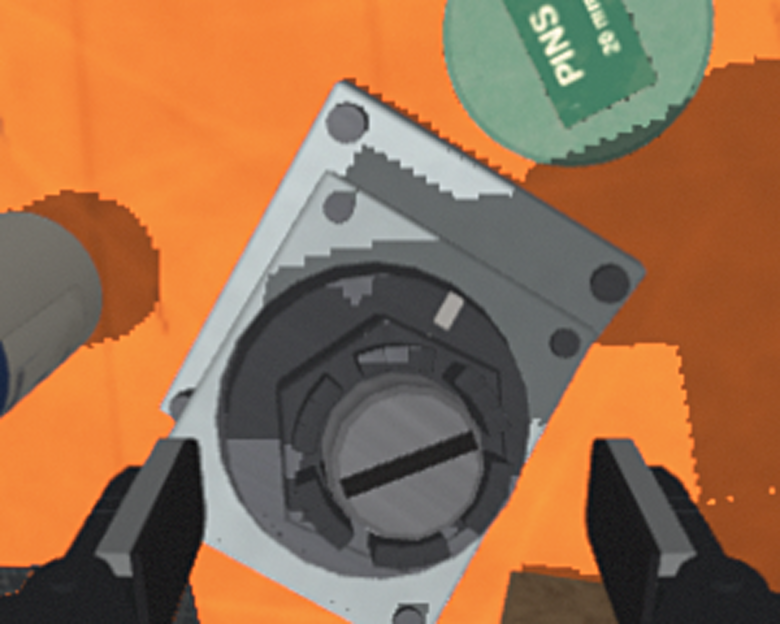

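```bash
python3 - <<'E'
from h import *
im=cv2.imread('pics/w27.png')[175:305,180:310]
im=np.clip(im.astype(float)*1.8,0,255).astype(np.uint8)
cv2.imwrite('pics/w27d.png',cv2.resize(im,None,fx=6,fy=6,interpolation=cv2.INTER_NEAREST)[:600])
E
```

```text
(no output)
```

View pics/w27d.png

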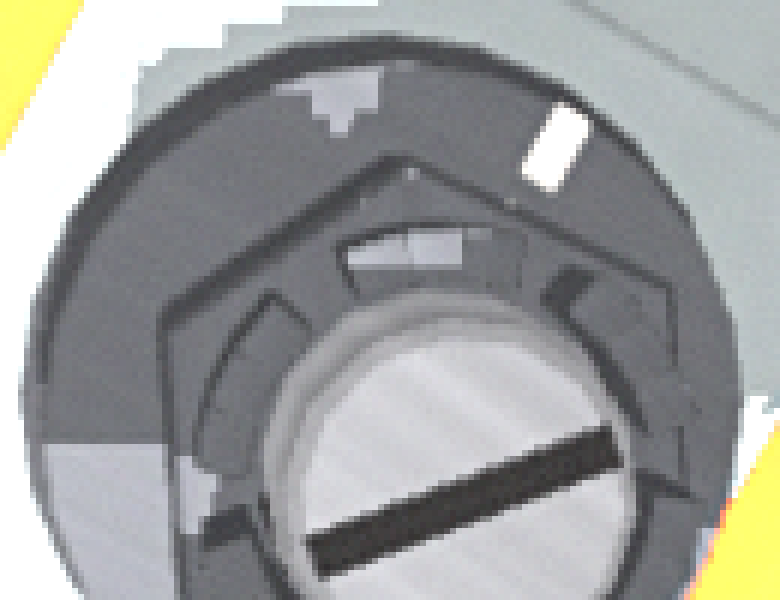

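Request:
{"method": "apply_moves", "body": {
  "deltas": [
    [[-0.01,0,0.2],0.5],
    [[0,0,0.2],0.5],
    [[0,0,0.12],0],
    [[0,0,0],0]
  ]
}}

```text
t: 19.52
eef_pos: [0.5306, -0.0048, 0.1054]
tool_rot: [-2.187, 2.134, -0.085]
contact_force: [-0.0, 0.2, 1.1]
gripper_width: 0.074
```

Request:
{"method": "apply_moves", "body": {
  "deltas": [
    [[0,0,0],0],
    [[0,0,0],0],
    [[0,0,0],0],
    [[0,0,0],0],
    [[0,0,0],0]
  ],
  "claw": 30,
  "force": 60
}}

```text
t: 19.93
eef_pos: [0.5316, -0.0049, 0.1058]
tool_rot: [-2.187, 2.132, -0.087]
contact_force: [-0.2, -0.0, -2.3]
gripper_width: 0.0458
```

Request:
{"method": "apply_moves", "body": {
  "deltas": [
    [[0,0,0],0],
    [[0,0,0],5],
    [[0,0,0],6],
    [[0,0,0],6],
    [[0,0,0],6],
    [[0,0,0],5]
  ],
  "force": 110
}}

```text
t: 20.43
eef_pos: [0.5306, -0.0049, 0.1097]
tool_rot: [-1.615, 2.592, -0.057]
contact_force: [0.1, -3.5, 15.5]
gripper_width: 0.0431
```

```bash
python3 - <<'E'
from h import *
snap('wrist','w28'); crop('w28',100,80,400,320,2.6,'w28b')
plan([.5312,-.0045,.107],-130,3)
E
```

```text
t 20.4833 pos [ 0.5307 -0.0051  0.1101] yaw -116.3 F [-0.8 -1.9  7.6] w 0.0431 tz [ 0.094  0.015 -0.995]
[[[-0.01,0.0,0.03],4.6],[[-0.0,0.0,0.04],4.6],[[-0.01,0.0,0.03],4.6]]
end [ 0.5313 -0.0045  0.1071] -130.1 n 3
```

View pics/w28b.png

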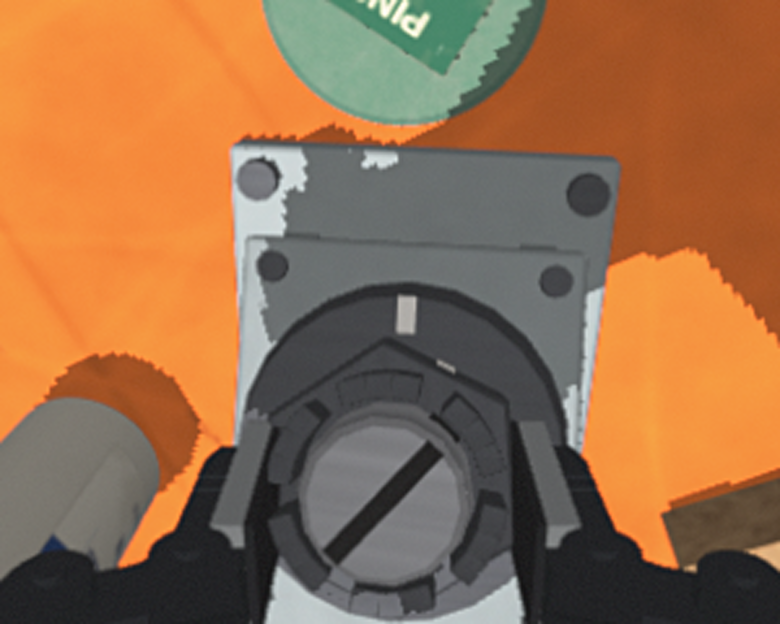

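Request:
{"method": "apply_moves", "body": {
  "deltas": [
    [[0,0,0.01],5],
    [[0,0,0.01],5],
    [[0,0,0],0]
  ]
}}

```text
t: 20.73
eef_pos: [0.5304, -0.0053, 0.1115]
tool_rot: [-1.384, 2.725, -0.048]
contact_force: [3.1, -3.2, -2.6]
gripper_width: 0.0431
```

```bash
python3 - <<'E'
from h import *
snap('wrist','w29'); crop('w29',170,190,310,320,5.5,'w29b')
plan([.5312,-.0045,.107],-130,3)
E
```

```text
t 20.7833 pos [ 0.5304 -0.0053  0.1115] yaw -125.9 F [ 0.6 -2.6  4.5] w 0.043 tz [ 0.09   0.011 -0.996]
[[[-0.01,0.0,0.05],1.4],[[-0.01,0.0,0.05],1.4],[[-0.01,0.01,0.05],1.4]]
end [ 0.5311 -0.0044  0.107 ] -130.1 n 3
```

View pics/w29b.png

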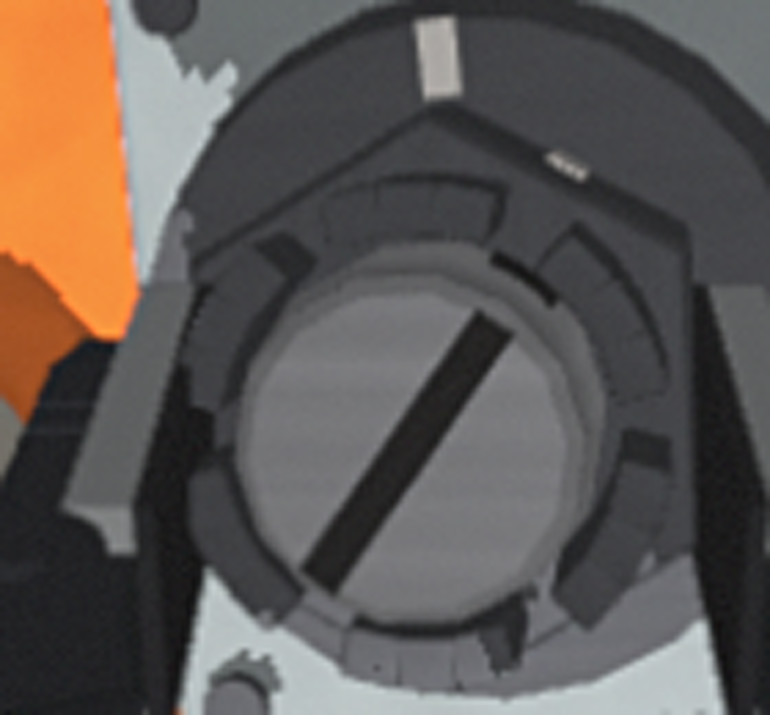

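```bash
cat >> h.py <<'E'
def nutmodel(n,s,du=0,dv=0,dz=0):
    R_,t,seat,A,U,V=frame(); seat=seat+du*U+dv*V+np.array([0,0,dz])
    # clockwise seen from free end: U -> ? 
    cw=-np.cross(A,U)
    def pt(h,r,a,w=0):
        a=np.radians(a); d=np.cos(a)*U+np.sin(a)*cw; e=-np.sin(a)*U+np.cos(a)*cw
        return seat+h*A+r*d+w*e
    cur=[]
    th=np.arange(0,361,5)
    cur.append(np.array([pt(.046,.015,a) for a in th]))
    cur.append(np.array([pt(.026,.0531/2,n+30+60*i) for i in range(7)]))
    cur.append(np.array([pt(.046,.015,s),pt(.046,-.015,s)]))
    cur.append(np.array([pt(0,.036,a) for a in th]))
    g=[]
    for i in range(6):
        a=n+60*i
        g+= [np.array([pt(.040,.0165,a,.0035),pt(.040,.0207,a,.0035)]),np.array([pt(.040,.0165,a,-.0035),pt(.040,.0207,a,-.0035)])]
    cur+= [np.array([pt(0,.030,0),pt(0,.036,0)])]
    return cur,g
def nutoverlay(f,n,s,du,dv,k,box,out,dz=0):
    c=cal(f); im=cv2.imread(f'pics/{f}.png'); x0,y0,x1,y1=box
    im=cv2.resize(im[y0:y1,x0:x1],None,fx=k,fy=k,interpolation=cv2.INTER_CUBIC)
    cur,g=nutmodel(n,s,du,dv,dz); cols=[(0,255,0),(255,0,255),(0,0,255),(255,255,0),(0,255,255)]
    for P,col in list(zip(cur,cols))+[(q,(255,100,0)) for q in g]:
        q=((proj(c,P)+.5-[x0,y0])*k).astype(int); cv2.polylines(im,[q.reshape(-1,1,2)],False,col,1)
    cv2.imwrite(f'pics/{out}.png',im)
E
python3 - <<'E'
from h import *
c=cal('w29'); R_,t,seat,A,U,V=frame(); cw=-np.cross(A,U)
def bp(px,h):
    o,v=ray(c,(170+px[0]/5.5-.5,190+px[1]/5.5-.5)); k=((seat+h*A-o)@A)/(v@A); P=o+k*v-seat-h*A; return np.array([P@U,P@cw])
a,b=bp((495,322),.046),bp((320,580),.046); d=a-b; print('groove',np.degrees(np.arctan2(d[1],d[0])),(a+b)/2,np.hypot(*d))
a,b=bp((437,18),0),bp((441,98),0); d=a-b; print('line',np.degrees(np.arctan2(d[1],d[0])),a,b)
a,b=bp((440,130),.026),bp((685,245),.026); d=b-a; print('hex edge dir',np.degrees(np.arctan2(d[1],d[0]))-90, a,b,np.hypot(*d))
nutoverlay('w29',40,42,-.0015,0,5.5,(170,190,310,320),'o29')
E
```

```text
groove 39.51545868147771 [-0.00145441 -0.00130748] 0.02438731817660614
line 2.682115195509721 [ 0.03385956 -0.00141053] [ 0.02551172 -0.0018016 ]
hex edge dir 30.405244195962183 [0.0226363  0.00109577] [0.01061485 0.02158155] 0.023752523035956343
```

View pics/o29.png

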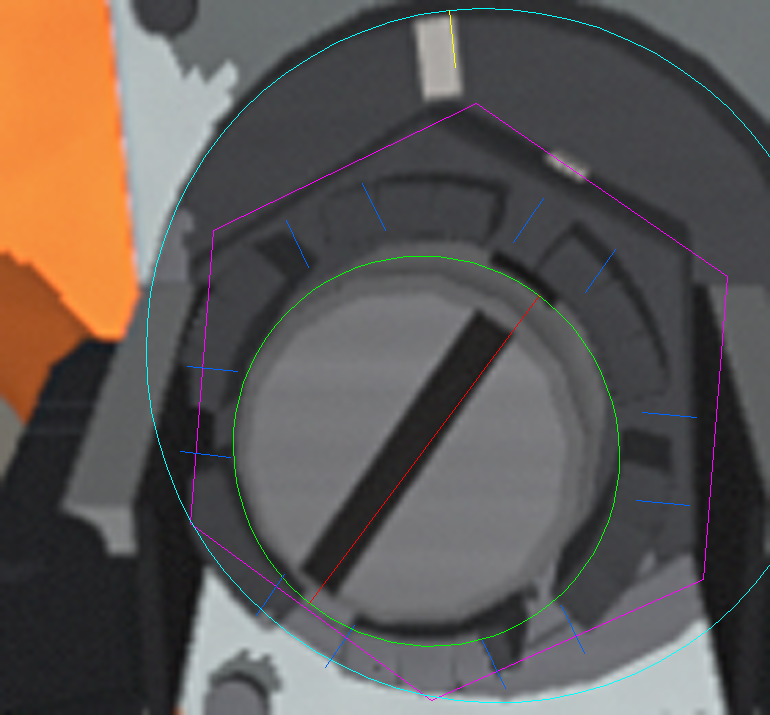

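Request:
{"method": "apply_moves", "body": {
  "deltas": [
    [[0,0,0.02],3.5],
    [[0,0,0.02],3.5],
    [[0,0,0],0]
  ]
}}

```text
t: 21.03
eef_pos: [0.5301, -0.0054, 0.1124]
tool_rot: [-1.229, 2.799, -0.042]
contact_force: [3.1, -1.9, -5.8]
gripper_width: 0.0423
```

```bash
python3 - <<'E'
from h import *
snap('wrist','w30'); crop('w30',170,190,310,320,5.5,'w30b')
plan([.5312,-.0045,.107],-130,3)
E
```

```text
t 21.0833 pos [ 0.5301 -0.0054  0.1123] yaw -132.4 F [-0.5 -1.5  3.6] w 0.0428 tz [ 0.088  0.009 -0.996]
[[[-0.01,0.0,0.06],-0.8],[[-0.01,0.0,0.06],-0.8],[[-0.01,0.0,0.06],-0.8]]
end [ 0.5312 -0.0047  0.107 ] -130.0 n 3
```

View pics/w30b.png

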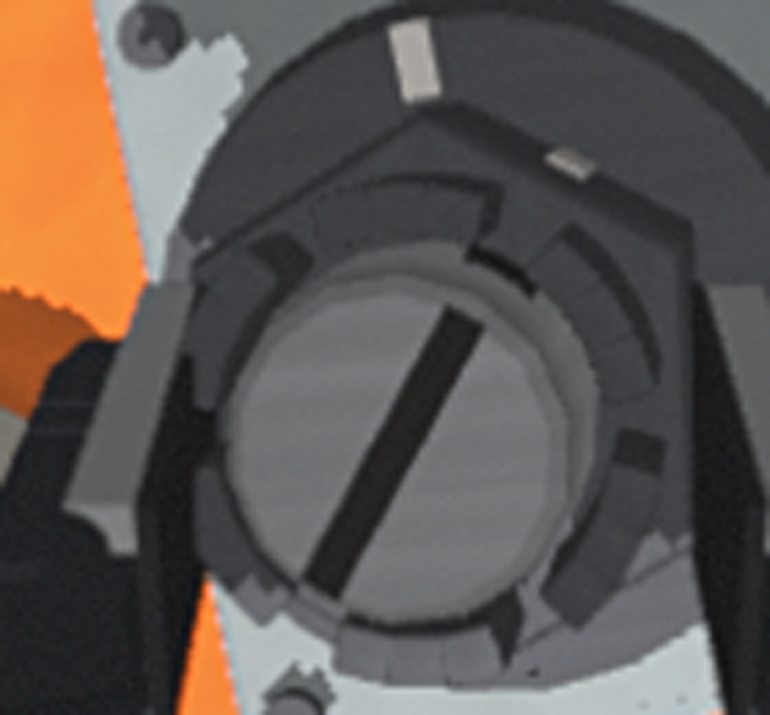

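Request:
{"method": "apply_moves", "body": {
  "deltas": [
    [[0,0,0],0],
    [[0,0,0],0],
    [[0,0,0],0]
  ],
  "claw": 74
}}

```text
t: 21.33
eef_pos: [0.5302, -0.0053, 0.1114]
tool_rot: [-1.23, 2.798, -0.041]
contact_force: [0.4, 0.4, 0.7]
gripper_width: 0.0741
```

Request:
{"method": "apply_moves", "body": {
  "deltas": [
    [[0,0,-0.2],0],
    [[0,0,-0.4],-4],
    [[0,0,-0.4],-5],
    [[0,0,-0.4],-5],
    [[0,0,0],0]
  ]
}}

```text
t: 21.75
eef_pos: [0.5256, -0.0058, 0.1547]
tool_rot: [-1.578, 2.625, -0.055]
contact_force: [0.9, -0.6, 0.5]
gripper_width: 0.074
```

```bash
python3 - <<'E'
from h import *
snap('wrist','w31'); 
plan([.5312,-.0045,.15],-118,3)
c=cal('w31'); R_,t,seat,A,U,V=frame(); v=c['origin']-(seat+.04*A); print(np.linalg.norm(v),v@A/np.linalg.norm(v),v@U,v@V); q=proj(c,[seat+.03*A])[0]; print(q)
x,y=q.astype(int); print(x-55,y-55); crop('w31',x-55,y-55,x+55,y+55,5.4,'w31b')
E
```

```text
t 21.8 pos [ 0.525  -0.0058  0.1536] yaw -118.1 F [-0.4 -0.6  0.4] w 0.074 tz [ 0.084  0.01  -0.996]
[[[-0.04,-0.05,0.05],-0.0],[[-0.05,-0.05,0.04],-0.0],[[-0.04,-0.05,0.05],-0.0]]
end [ 0.5311 -0.0045  0.1499] -118.1 n 3
0.17786303757362695 0.9958664573215461 0.009819232349048126 -0.012828622151484448
[249.42479089 224.90646841]
194 169
```

View pics/w31b.png

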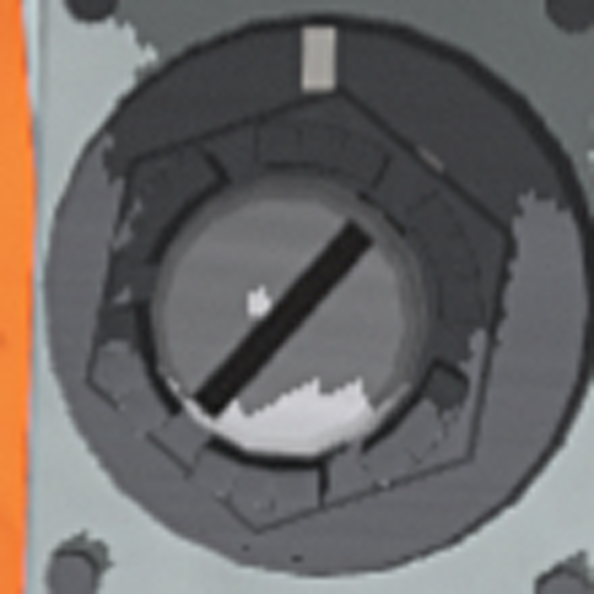

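```bash
python3 - <<'E'
from h import *
c=cal('w31'); R_,t,seat,A,U,V=frame(); cw=-np.cross(A,U)
def bp(px,h):
    o,v=ray(c,(194+px[0]/5.4-.5,169+px[1]/5.4-.5)); k=((seat+h*A-o)@A)/(v@A); P=o+k*v-seat-h*A; return np.array([P@U,P@cw])
C=[(343,88),(510,235),(470,458),(262,530),(90,382),(130,160)]
for h in (.0,.026):
  Q=np.array([bp(p,h) for p in C]); m=Q.mean(0); a=np.degrees(np.arctan2(*(Q-m).T[::-1])); 
  print(h,m,np.hypot(*(Q-m).T).round(4),((a-60*np.arange(6)+180)%360-180).round(1), [np.degrees(np.arctan2(*(Q[i]-Q[i+3])[::-1])).round(1)-60*i for i in range(3)])
# groove by image code: dark pixels in stud face
im=cv2.imread('pics/w31.png'); g=cv2.cvtColor(im,cv2.COLOR_BGR2GRAY)
mask=np.zeros_like(g); q=(194+284/5.4,169+318/5.4); cv2.circle(mask,(int(q[0]),int(q[1])),20,255,-1)
ys,xs=np.nonzero((g<55)&(mask>0)); print(len(xs))
pts=np.array([bp(((x+.5-194)*5.4,(y+.5-169)*5.4),.046) for x,y in zip(xs,ys)]); 
w,v=np.linalg.eigh(np.cov(pts.T)); d=v[:,1]; d*=np.sign(d[0]); print('groove',np.degrees(np.arctan2(d[1],d[0])),pts.mean(0),np.sqrt(w)*12**.5)
crop('w31',215,190,280,265,9,'w31c')
E
```

```text
0.0 [-0.0020808  -0.00232012] [0.0292 0.0288 0.0291 0.029  0.0291 0.0295] [9.5 9.1 9.4 8.1 8.9 9.2] [np.float64(8.8), np.float64(9.0), np.float64(9.300000000000011)]
0.026 [-0.00065583 -0.00050613] [0.0257 0.0253 0.0256 0.0256 0.0256 0.026 ] [9.5 9.1 9.4 8.1 8.9 9.2] [np.float64(8.8), np.float64(9.0), np.float64(9.300000000000011)]
211
groove 40.10083343693234 [-0.00050844 -0.00053634] [0.00288757 0.02224371]
```

View pics/w31c.png

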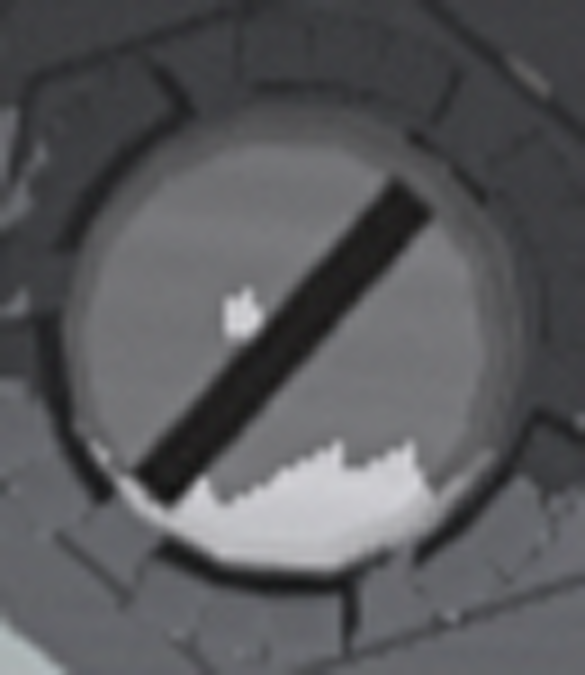

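Request:
{"method": "apply_moves", "body": {
  "deltas": [
    [[0.15,-0.15,-0.2],0],
    [[0.15,-0.15,-0.2],0],
    [[0,0,0],0]
  ]
}}

```text
t: 22.05
eef_pos: [0.5269, -0.019, 0.1655]
tool_rot: [-1.569, 2.634, -0.052]
contact_force: [-1.0, 0.1, 1.6]
gripper_width: 0.0739
```

```bash
python3 - <<'E'
from h import *
snap('wrist','w32'); 
plan([.5312,-.0045,.15],-118,3)
c=cal('w32'); R_,t,seat,A,U,V=frame(); v=c['origin']-(seat+.04*A); print(np.linalg.norm(v),v@A/np.linalg.norm(v),v@U,v@V); q=proj(c,[seat+.03*A])[0]; print(q)
x,y=q.astype(int); print(x-50,y-50); crop('w32',x-50,y-50,x+50,y+50,6,'w32b')
E
```

```text
t 22.1 pos [ 0.5266 -0.0189  0.1649] yaw -118.4 F [ 0.3  0.2 -0.7] w 0.074 tz [ 0.081  0.009 -0.997]
[[[-0.16,0.04,0.17],-0.1],[[-0.16,0.04,0.17],-0.1],[[-0.15,0.05,0.17],-0.1]]
end [ 0.531  -0.0045  0.1501] -118.1 n 3
0.19262744285721953 0.9967785775594962 0.014513455083867062 -0.005295135059470402
[262.26748927 231.80400502]
212 181
```

View pics/w32b.png

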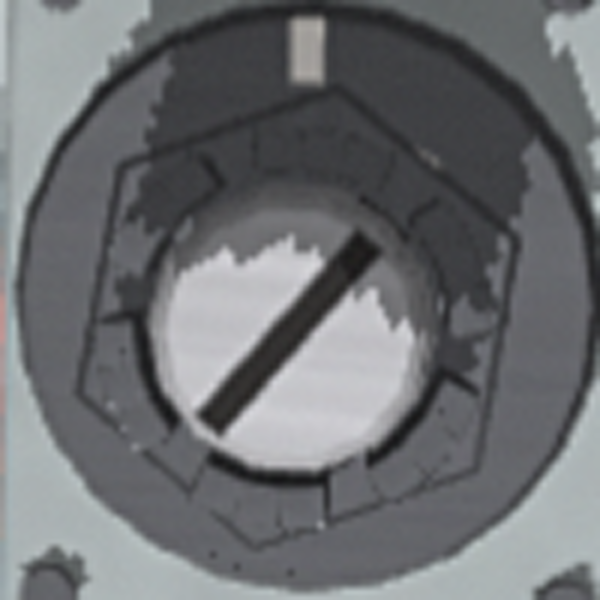

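```bash
python3 - <<'E'
from h import *
c=cal('w32'); R_,t,seat,A,U,V=frame(); cw=-np.cross(A,U)
def bp(px,h):
    o,v=ray(c,(212+px[0]/6-.5,181+px[1]/6-.5)); k=((seat+h*A-o)@A)/(v@A); P=o+k*v-seat-h*A; return np.array([P@U,P@cw])
C=[(337,85),(515,238),(477,468),(257,548),(80,393),(122,163)]
Q=np.array([bp(p,.026) for p in C]); m=Q.mean(0); a=np.degrees(np.arctan2(*(Q-m).T[::-1])); 
print(m,((a-60*np.arange(6)+180)%360-180).round(1)+30,(((a-60*np.arange(6)+180)%360-180)+30).mean())
im=cv2.imread('pics/w32.png'); g=cv2.cvtColor(im,cv2.COLOR_BGR2GRAY)
mask=np.zeros_like(g); q=(212+290/6,181+330/6); cv2.circle(mask,(int(q[0]),int(q[1])),20,255,-1)
ys,xs=np.nonzero((g<70)&(mask>0))
pts=np.array([bp(((x+.5-212)*6,(y+.5-181)*6),.046) for x,y in zip(xs,ys)]); 
w,v=np.linalg.eigh(np.cov(pts.T)); d=v[:,1]; d*=np.sign(d[0]); print(len(xs),'groove',np.degrees(np.arctan2(d[1],d[0])),np.sqrt(w)*12**.5)
a,b=bp((369,238),.046),bp((210,424),.046); d=a-b; print(np.degrees(np.arctan2(d[1],d[0])))
E
```

```text
[-0.00115837 -0.00089932] [38.6 39.  38.8 38.5 38.8 39.4] 38.85745051912106
190 groove 39.74547666289553 [0.00284121 0.02449708]
39.210526026893554
```

Request:
{"method": "apply_moves", "body": {
  "deltas": [
    [[0,0,-0.5],0],
    [[0,0,-0.9],0],
    [[0,0,-0.9],0],
    [[0,0,-0.9],0],
    [[0.3,0,-0.6],0],
    [[0,0,0],0],
    [[0,0,0],0]
  ]
}}

```text
t: 22.68
eef_pos: [0.5108, -0.0298, 0.2779]
tool_rot: [-1.564, 2.651, -0.044]
contact_force: [0.1, 0.0, -1.0]
gripper_width: 0.0741
```

```bash
python3 - <<'E'
from h import *
for n in ('wrist','side','top'): snap(n,n+'F'); 
s=bot.observe(); print(s['t'],s['eef_pos'],s['contact_force'])
crop('sideF',100,100,340,290,3.2,'fs'); crop('wristF',0,0,512,384,1.5,'fw'); crop('topF',90,140,400,290,2.5,'ft')
E
```

```text
22.8333 [ 0.51039519 -0.02974374  0.27650754] [-0.14782724  0.38844028 -0.39716161]
```

View pics/fs.png

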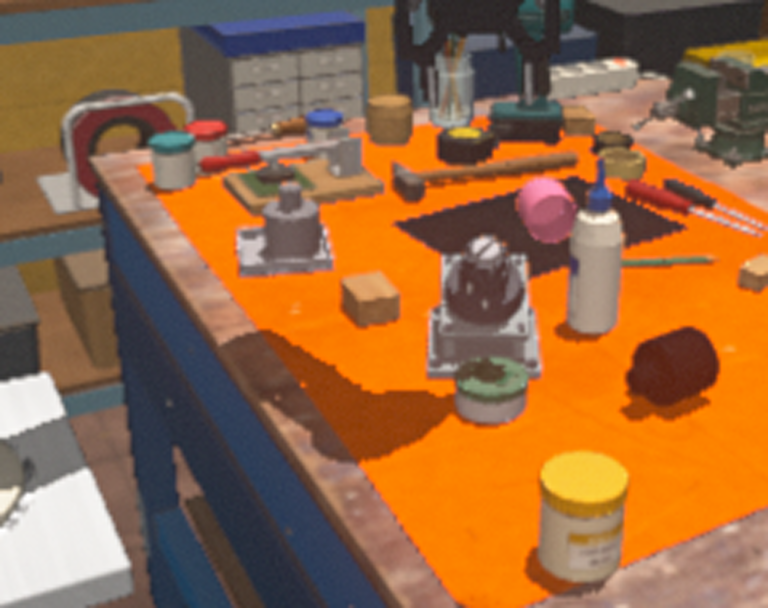

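View pics/fw.png

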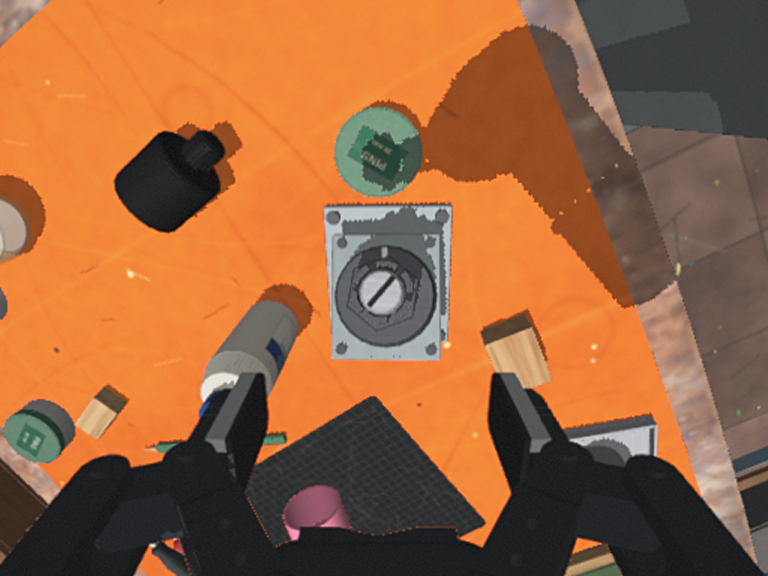

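View pics/ft.png

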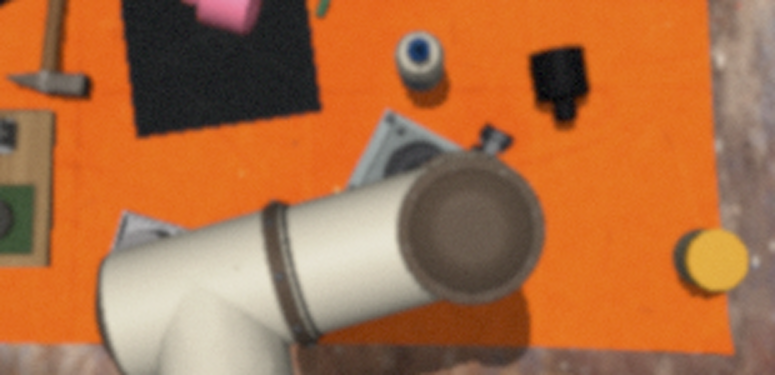

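All is in order: the cap stands upright in the tray, the bystanders haven't moved, and the arm is clear.

```bash
python3 -c "
from bench import ticket
print(ticket.sign_off())"
```

```text
the job is handed in; nothing more can be done
None
```

I pulled the grey cap off along the slanted axis and stood it mouth down in the square tray. Then I tightened the castle nut clockwise in three grips, about 140° in all. It went past the seat line and stopped where the first slot lines up with the cotter hole.

- **Alignment:** two wrist pictures put the nut at about 39° and the cotter groove at 39 to 40° past the line. The nut is therefore level with the hole or up to about 1° short; I left it there rather than grip it again.
- **White mark:** I did not see it at the moment it met the line, because that face was edge-on to the camera. About 30° later it showed past the line, on the flat I expected.
- **Final pictures:** the cap is upright inside the tray, and the pot, bottle, wood block and tin look unmoved. I compared these by eye, not by measurement.
- **Time and contact:** I handed it in at about 23 s with the arm touching nothing. The highest contact force I read was about 20 N.
- **What went wrong:** my first grip on the cap knob was too high, so I opened and took it again lower. The tool also drifted up to about 7° from vertical during the job; this did no harm.

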